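# Make up two storeroom orders as stacks on their trays

## Robot

A 7-joint arm with a two-finger parallel gripper is mounted at the origin on the work surface. World frame = base frame: x ahead of the robot, y to its left, z up, the work surface at z = 0. Lengths are in m, angles in rad, forces in N, time in s.
With the tool pointing down it reaches from about 0.425 to 0.925 m from the base axis. Payload 6.8 kg.
Tool frame: the origin (TCP) lies at the very end of the fingers, on their centre line; the grasp point (between the pads) lies 19 mm behind it (r.grip_depth is the distance from the TCP to the grasp point, in m); z points along the fingers, y is the direction in which the jaws open and shut (so a half turn about z gives the same grasp; the last joint's range is limited). The gripper opens to 85 mm and grips with 20 to 120 N. Pads are 22 mm wide; open, the fingers measure 114 mm over their backs; the gripper's body (76 mm by 85 mm) begins 54 mm behind the grasp point. The pads swing forward as they close: fully open they stand 13 mm farther back than shut.
Start: joints at [1.226, 0.477, 0.022, 1.555, -0.011, 1.109, -0.083], TCP at [0.158, -0.656, 0.231] pointing down, gripper open.
Joint ranges: [-2.96, 2.96], [-0.34, 2.1], [-1.41, 1.46], [0.24, 2.44], [-1.37, 4.51], [0.17, 1.92], [-2.96, 2.96]. Speed limits (rad/s): [2.39, 2.39, 3.14, 3.14, 3.14, 3.14, 3.14].

## Interface

Orientations are given as a rotation vector (axis times angle).
In Python, from bench import r, grab_frame gives the robot as it stands. The module is installed in compiled form; this text tells all that it offers.
- The arm moves only by the tool play_rows, never from a script. Its argument "increments" is a list of rows, each a list of 7 numbers: the shift along the tool's x, y, z in mm, then the turn, a rotation vector about the tool's x, y, z in rad, then the closure in counts, from 0 (fully open) to 255 (shut). In form: [[tx, ty, tz, rx, ry, rz, claw], ...]. A call has 1 to 5 rows; each row shifts and turns the pose as measured when the row begins, along the tool's axes as they then stand; what a row does not reach is not made up. A row lasts 1/10 s, in which the tool goes at most 50 mm and 8.59 degrees, less where a joint would pass 70% of its speed; a pose out of reach is approached as far as the arm can. A call is refused whole if a number of a shift passes 50 or a number of a turn 0.15, either way. A call with a gripper value outside its range is refused whole. The fingers move at their own pace and stop on an object; "force" is the grip in N (left out, the last holds). Time passes only in rows, so rows that do not move let the fingers close. It gives the time, the measured TCP pose, the force and the opening at its end, in the units of the state.
- r.get_obs(): the state, without advancing time (a new reading comes with each control period).
- grab_frame(name): name is "scene" or "top" or "wrist"; returns a dict with "color" (420x560x3 uint8, blue, green, red), "depth" (420x560 float32, m along the optical axis (not along the pixel's ray), 0 where there is no reading), "K" (3x3 intrinsics, pixels), "k1" (the pictures are not rectified: a ray, as slopes to the right and down, at radius r is drawn at 1 + k1 r^2 times it, then the intrinsics apply), "T" (4x4, takes a point from camera to world coordinates). Camera axes: x right, y up, looking along -z (the intrinsics and any distortion apply to the point x, -y, -z); pixel columns grow to the right and rows downward; lengths in m; the calibration is good to about 2 mm. A picture is of the moment at which its call begins.
- r.hand_in(): hands the job in, once; it reports no verdict.
The state is a dict: "clock": time; "joints": joint angles; "qvel": joint speeds; "tau": joint torques, N m; "tcp_pos": TCP position; "orientation": TCP orientation; "contact_force": force on the tool from outside, world axes, zero at the start; "moment": the same for the moment, N m; "grip_width": finger opening in m.
Only numpy, scipy, OpenCV 4.12 (cv2) and the standard library are available. Lean on these libraries where they do the work, as an engineer would, in place of code of your own. Each camera call takes 0.05 s, during which the arm holds its last target.

## Task

Make up the two orders: on the blue tray stack the brown carton, then the red carton on it and the white tub on top; on the yellow tray stack the green tin with the orange tub on top. Stand everything upright, centred on the tray and on the piece below, with the cartons and the tin square to their tray (long side along the tray's long side), and leave the amber jar, the screwdriver and the bin of bolts where they are.

Things in the scene. Friction and masses are not known exactly. Their poses are not given: they have to be found in the camera images.
- tray_blue_top (a point): Blue tray for one order, fixed to the bench: a flat plate 160 x 110 mm and 6 mm thick, open along its long sides, with a lip across each short end that is 6 mm thick and rises to 12 mm above the bench. The point is the centre of the plate's upper face, 6 mm above the bench; x runs along the 160 mm side, z up.
- tray_yellow_top (a point): Yellow tray for one order, fixed to the bench: a flat plate 160 x 110 mm and 6 mm thick, open along its long sides, with a lip across each short end that is 6 mm thick and rises to 12 mm above the bench. The point is the centre of the plate's upper face, 6 mm above the bench; x runs along the 160 mm side, z up.
- brown_carton_center (a point): Brown cardboard carton of screws with a pale strip of tape along its top, 110 mm long, 64 mm wide, 44 mm high, about 0.4 kg, closed, loose. The point is its centre, 22 mm above its underside; x runs along its length, y across its width, z up. It starts upright on the bench.
- red_carton_center (a point): Red carton with a white band round one end, 90 mm long, 60 mm wide, 36 mm high, about 0.28 kg, closed, loose. The point is its centre, 18 mm above its underside; x runs along its length, y across its width, z up. It starts upright on the bench.
- white_tub_center (a point): White round tub with a flat lid, 54 mm in diameter at the lid (52 mm below it), 50 mm high, about 0.16 kg, loose. The point is its centre, 25 mm above its underside; z is its axis, up. It starts upright on the bench.
- green_tin_center (a point): Green oblong tin with a lid and a bare steel plate on its flat top, 96 mm long, 62 mm wide, 40 mm high, about 0.33 kg, closed, loose. The point is its centre, 20 mm above its underside; x runs along its length, y across its width, z up. It starts upright on the bench.
- orange_tub_center (a point): Squat orange round tub with a flat lid, 60 mm in diameter at the lid (58 mm below it), 34 mm high, about 0.12 kg, loose. The point is its centre, 17 mm above its underside; z is its axis, up. It starts upright on the bench.
- jar: Bystander: amber jar with a steel lid, 64 mm in diameter, 90 mm high, standing loose at the robot's left. Origin at the centre of its underside.
- screwdriver: Bystander: screwdriver lying loose on the bench at the robot's right, along its own x. Origin on its underside, near its middle.
- bolt_bin: Bystander: open grey bin of bolts, 80 x 150 mm and 45 mm high, loose, beyond the work. Origin at the centre of its underside.
There are look-alikes about, which are no part of the job. Leave any purple look-alike of the part that bears brown_carton_center alone.

How it is judged:
By the outcome, as a careful person would: the job done as asked, in the order asked, and still so for the second after the job is handed in, with the robot touching nothing.
It also fails if it takes over 125 s, if anything falls off the work surface, if the arm or the gripper's body presses on something with over 40 N, if the wrist force passes 120 N, or if a joint passes its speed limit or range.

## Working session

There is one attempt and no reset: what is moved stays moved. The work goes in short steps, Python scripts to look and compute and a tool call to move; the robot and the scene stay as the last step left them, time stands still between calls to the robot, and variables do not carry over. Pictures are saved under pics/ and viewed, and the job is handed in when it is done.

Besides the shell and the picture viewer there is one more tool, called after "Call:" in YAML: its name, and indented under it one key for each argument. play_rows: Moves the arm, as the interface text tells. Its arguments: {"type":"object","properties":{"increments":{"type":"array","items":{"type":"array","items":{"type":"number"}}},"force":{"type":"number"}},"required":["increments"]}

```bash
mkdir -p pics
cat > h.py <<'E'
import numpy as np, cv2
from bench import r, grab_frame
from scipy.spatial.transform import Rotation as R
def save(f,n,crop=None,s=1):
    im=f["color"]
    if crop: im=im[crop[1]:crop[3],crop[0]:crop[2]]
    if s!=1: im=cv2.resize(im,None,fx=s,fy=s,interpolation=cv2.INTER_CUBIC)
    cv2.imwrite("pics/"+n,im)
def cloud(f):
    h,w=f["depth"].shape
    uu,vv=np.meshgrid(np.arange(w),np.arange(h))
    K=f["K"]; D=np.array([f["k1"],0,0,0,0.])
    p=cv2.undistortPoints(np.stack([uu,vv],-1).reshape(-1,1,2).astype(float),K,D).reshape(h,w,2)
    d=f["depth"]
    P=np.stack([p[...,0]*d,-p[...,1]*d,-d],-1)
    return P@f["T"][:3,:3].T+f["T"][:3,3]
E
python3 - <<'E'
from h import *
o=r.get_obs(); print(o)
for n in ["scene","top","wrist"]:
    f=grab_frame(n); save(f,n+"0.png"); np.savez("%s0.npz"%n,**f); print(n,f["K"].tolist(),f["k1"],f["T"].round(3).tolist())
E
```

```text
{'clock': 0.0, 'joints': array([ 1.22591273,  0.47777789,  0.02234106,  1.55644167, -0.01147866,
        1.10931356, -0.08309549]), 'qvel': array([ 0.00103627, -0.0003467 ,  0.00054428,  0.00069757, -0.00036196,
       -0.00129643,  0.00022869]), 'tau': array([ 3.63603958e-04, -5.96452546e+01,  1.60782751e+00, -2.81191117e+01,
        1.23470227e-02,  9.41797625e-03,  1.54432473e-05]), 'tcp_pos': array([ 0.15817994, -0.65559709,  0.23034478]), 'orientation': array([-3.11783220e+00, -3.70914736e-01,  5.74502692e-04]), 'contact_force': array([-0.68860789,  0.35676172,  0.38832338]), 'moment': array([-0.0240184 , -0.00116842,  0.03492649]), 'grip_width': 0.0854131715163223}
scene [[426.7445091625782, 0.0, 274.45769666696054], [0.0, 426.7445091625782, 212.82320708474123], [0.0, 0.0, 1.0]] -0.12529195111538477 [[0.115, -0.77, 0.628, 1.227], [0.993, 0.091, -0.07, -0.087], [-0.004, 0.632, 0.775, 0.862], [0.0, 0.0, 0.0, 1.0]]
top [[520.3339527949154, 0.0, 281.3663055090979], [0.0, 520.3339527949154, 205.36790977734427], [0.0, 0.0, 1.0]] -0.14280531833394614 [[0.008, 0.981, -0.194, 0.242], [-1.0, 0.007, -0.007, -0.019], [-0.005, 0.194, 0.981, 1.556], [0.0, 0.0, 0.0, 1.0]]
wrist [[359.9123647504866, 0.0, 278.0762773835321], [0.0, 359.9123647504866, 202.6338536898635], [0.0, 0.0, 1.0]] 0.007409820601620693 [[0.235, 0.926, 0.294, 0.234], [-0.972, 0.224, 0.071, -0.637], [-0.0, -0.302, 0.953, 0.372], [0.0, 0.0, 0.0, 1.0]]
```

View pics/scene0.png

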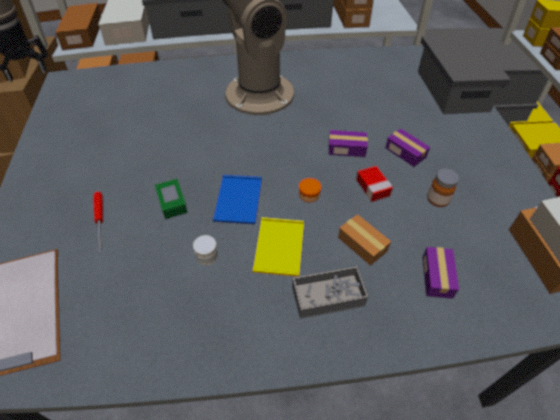

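View pics/top0.png

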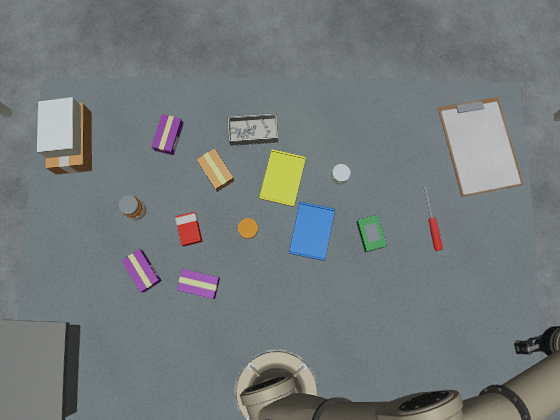

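View pics/wrist0.png

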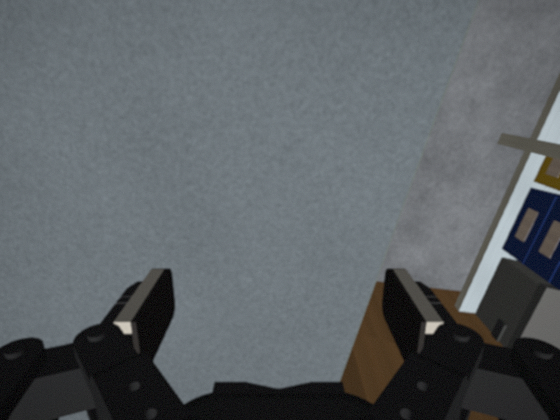

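The top view has four taped cartons. The brown/orange one is at (215,169), and the purple ones are at (168,133), (141,270) and (198,284). Brown with pale tape fits the description, so I'll confirm that in a crop while measuring everything.

```bash
cat > loc.py <<'E'
from h import *
# name: (hue lo, hi, smin, vmin), height, dims
def seg(im,n):
    hsv=cv2.cvtColor(im,cv2.COLOR_BGR2HSV).astype(int); h,s,v=hsv[...,0],hsv[...,1],hsv[...,2]
    if n=="blue": return (abs(h-108)<12)&(s>150)&(v>60)
    if n=="yellow": return (abs(h-30)<5)&(s>150)&(v>80)
    if n=="green": return (abs(h-65)<18)&(s>110)
    if n=="red": return ((h<6)|(h>174))&(s>150)&(v>60)
    if n=="orange": return (abs(h-11)<5)&(s>190)
    if n=="brown": return (abs(h-15)<8)&(s>70)
    if n=="white": return (s<40)&(v>140)
TOPZ=dict(blue=.006,yellow=.006,green=.040,red=.036,orange=.034,brown=.044,white=.05)
def objpts(f,n,xy,rad,zmin=.004,zmax=1):
    P=cloud(f); d=np.hypot(P[...,0]-xy[0],P[...,1]-xy[1])
    return P,(d<rad)&(f["depth"]>0)&(P[...,2]>zmin)&(P[...,2]<zmax)
E
python3 - <<'E'
from loc import *
F={n:dict(np.load(n+"0.npz")) for n in["top","scene"]}
seeds=dict(blue=(312,231),yellow=(283,178),green=(372,233),red=(188,228),orange=(248,228),brown=(215,169),white=(341,173))
extra=dict(p1=(168,133),p2=(141,270),p3=(198,284),jar=(131,205),bin=(253,130),sd=(436,235))
C={n:cloud(F[n]) for n in F}
save(F["top"],"crop_cartons.png",(110,100,310,310),3)
P=C["top"]
print("bench z top", np.median(P[300:340,300:400,2]), "scene",np.median(C["scene"][300:340,150:280,2]))
for n,(u,v) in {**seeds,**extra}.items():
    p=P[v,u]; print(n,p.round(4))
    if n in extra: continue
    z=TOPZ[n]
    for c in F:
        Q=C[c]; d=np.hypot(Q[...,0]-p[0],Q[...,1]-p[1])
        rad=.115 if n in("blue","yellow") else .075
        m=(d<rad)&(abs(Q[...,2]-z)<(.006 if z<.01 else .008))&(F[c]["depth"]>0)
        if n in("blue","yellow"): m&=seg(F[c]["color"],n)
        q=Q[m][:,:2].astype(np.float32)
        (cx,cy),(w,h),a=cv2.minAreaRect(q*1000)
        if w<h: w,h,a=h,w,a-90
        print("  ",c,m.sum(),"c %.1f %.1f  %.1fx%.1f ang %.1f"%(cx,cy,w,h,a),"zmed %.4f"%np.median(Q[m][:,2]),"mean",(q.mean(0)*1000).round(1))
E
```

```text
bench z top 0.0007006021112403449 scene 0.0008853265819137035
blue [ 0.4711 -0.101   0.0039]
   top 1636 c 472.3 -99.6  159.6x108.7 ang -12.1 zmed 0.0065 mean [472.2 -99.3]
   scene 1780 c 473.3 -101.6  162.0x108.6 ang -11.4 zmed 0.0077 mean [ 473.7 -101.4]
yellow [ 0.6357 -0.0124  0.0011]
   top 539 c 637.6 -8.8  160.2x106.3 ang -13.4 zmed 0.0068 mean [653.7   1.8]
   scene 2290 c 636.8 -11.0  161.6x108.7 ang -13.1 zmed 0.0074 mean [637.7 -11.1]
green [ 0.4608 -0.2763  0.0406]
   top 677 c 462.4 -275.0  98.0x64.9 ang 14.8 zmed 0.0405 mean [ 461.4 -275.5]
   scene 700 c 464.5 -277.0  98.0x63.9 ang 16.0 zmed 0.0409 mean [ 468.7 -276.3]
red [0.4721 0.2682 0.0368]
   top 594 c 471.5 270.1  91.8x61.1 ang 14.3 zmed 0.0366 mean [471.  269.2]
   scene 610 c 473.8 267.8  92.7x64.3 ang 14.4 zmed 0.0363 mean [476.7 266.4]
orange [0.4741 0.0898 0.0345]
   top 313 c 474.4 91.5  58.1x57.1 ang 47.8 zmed 0.0350 mean [474.6  91.4]
   scene 338 c 475.7 89.9  59.8x55.8 ang -8.3 zmed 0.0355 mean [478.8  89.5]
brown [0.6512 0.1925 0.0451]
   top 735 c 654.0 194.5  113.5x64.3 ang 33.9 zmed 0.0449 mean [653.3 194.2]
   scene 1080 c 654.6 193.2  111.7x66.8 ang 32.3 zmed 0.0452 mean [658.2 192.4]
white [ 0.6388 -0.1855  0.0547]
   top 255 c 641.9 -187.3  53.5x51.2 ang 0.8 zmed 0.0509 mean [ 641.7 -186.6]
   scene 391 c 642.6 -187.6  54.6x51.8 ang 0.0 zmed 0.0513 mean [ 645.5 -187.6]
p1 [0.7634 0.341  0.0514]
p2 [0.3447 0.4005 0.048 ]
p3 [0.3071 0.2313 0.044 ]
jar [0.5296 0.4287 0.0917]
bin [0.7808 0.0814 0.0298]
sd [ 0.4585 -0.4746  0.0196]
```

View pics/crop_cartons.png

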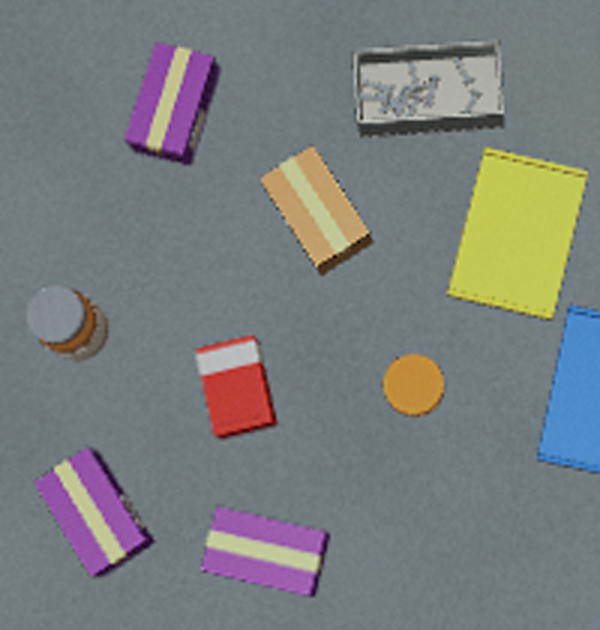

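The crop confirms it. The only brown carton is the one at top-view (215,169), and the three with tape at (168,133), (141,270) and (198,284) are purple, so I'll leave those alone. Next is the planning helper.

```bash
cat > plan.py <<'E'
import sys
from h import *
def Rd(psi): return R.from_euler('z',psi,degrees=True)*R.from_rotvec([np.pi,0,0])
def plan(x,y,z,psi,claw,step=48,start=None,pr=True):
    if start is None:
        o=r.get_obs(); p=o["tcp_pos"]*1000; q=R.from_rotvec(o["orientation"])
        a=q.as_matrix()[:,0]; print("now",p.round(1),"psi %.2f tilt %.2f"%(np.degrees(np.arctan2(a[1],a[0])),np.degrees(np.arccos(-q.as_matrix()[2,2]))),"F",o["contact_force"].round(1),"w %.4f t %.2f"%(o["grip_width"],o["clock"]))
    else: p,q=start
    t=np.array([x,y,z],float)
    rv=(q.inv()*Rd(psi)).as_rotvec()
    n=max(int(np.ceil(np.linalg.norm(t-p)/step)),int(np.ceil(np.linalg.norm(rv)/.145)),1)
    out=[]
    for i in range(n):
        tl=q.inv().apply((t-p)/(n-i)); w=(q.inv()*Rd(psi)).as_rotvec()/(n-i)
        row=[*tl.round(1).tolist(),*w.round(4).tolist(),claw]
        p=p+q.apply(row[:3]); q=q*R.from_rotvec(row[3:6]); out.append(row)
    for i in range(0,n,5): print(str(out[i:i+5]).replace("-0.0,","0,").replace("0.0,","0,").replace(" ",""))
    return p,q
if __name__=="__main__":
    # args: x,y,z,psi,claw[,step] ...
    s=None
    for a in sys.argv[1:]:
        v=[float(k) for k in a.split(",")]; v[4]=int(v[4]); print("->",a); s=plan(*v,start=s)
E
python3 plan.py 654,194,220,33,0
```

```text
-> 654,194,220,33,0
now [ 158.2 -655.7  230.6] psi 13.57 tilt 0.08 F [-0.6  0.4 -0.2] w 0.0853 t 0.15
[[32.4,-33.8,0.5,-0.0001,0,-0.0162,0],[33.0,-33.3,0.5,-0.0001,0,-0.0161,0],[33.5,-32.7,0.5,-0.0001,0,-0.0162,0],[34.0,-32.2,0.5,-0.0001,0,-0.0161,0],[34.6,-31.6,0.5,-0.0001,0,-0.0162,0]]
[[35.1,-31.1,0.5,-0.0001,0,-0.0161,0],[35.6,-30.5,0.5,-0.0001,0,-0.0162,0],[36.0,-29.9,0.5,0,0,-0.0161,0],[36.5,-29.3,0.5,-0.0001,0,-0.0162,0],[37.0,-28.7,0.5,0,0,-0.0161,0]]
[[37.5,-28.1,0.6,-0.0001,0,-0.0162,0],[37.9,-27.5,0.5,0,0,-0.0161,0],[38.3,-26.9,0.5,-0.0001,0,-0.0162,0],[38.8,-26.3,0.6,0,0,-0.0161,0],[39.2,-25.7,0.5,-0.0001,0,-0.0162,0]]
[[39.6,-25.0,0.5,0,0,-0.0161,0],[40,-24.4,0.6,-0.0001,0,-0.0162,0],[40.4,-23.8,0.5,0,0,-0.0161,0],[40.8,-23.1,0.6,-0.0001,0,-0.0162,0],[41.1,-22.4,0.5,0,-0.0001,-0.0161,0]]
[[41.5,-21.8,0.6,-0.0001,0,-0.0162,0]]
```

Call:
play_rows:
  increments:
    - [33,-33,0,0,0,-0.016,0]
    - [33,-33,0,0,0,-0.016,0]
    - [34,-33,0,0,0,-0.016,0]
    - [34,-32,0,0,0,-0.016,0]
    - [35,-32,0,0,0,-0.016,0]
  force: 45

```text
clock: 0.65
tcp_pos: [0.2752, -0.4526, 0.2276]
orientation: [-3.104, -0.48, 0.007]
contact_force: [1.9, 0.1, 0.5]
grip_width: 0.0855
```

Call:
play_rows:
  increments:
    - [35,-31,0,0,0,-0.016,0]
    - [36,-31,0,0,0,-0.016,0]
    - [36,-30,0,0,0,-0.016,0]
    - [36,-29,0,0,0,-0.016,0]
    - [37,-29,0,0,0,-0.016,0]

```text
clock: 1.15
tcp_pos: [0.3976, -0.2418, 0.227]
orientation: [-3.082, -0.608, 0.007]
contact_force: [0.7, -0.4, 0.0]
grip_width: 0.0856
```

```bash
python3 plan.py 654,194,220,33,0
```

```text
-> 654,194,220,33,0
now [ 397.6 -241.8  227. ] psi 22.30 tilt 0.27 F [ 0.7 -0.4  0. ] w 0.0856 t 1.15
[[36.6,-27.8,0.5,-0.0001,0.0004,-0.017,0],[37.1,-27.2,0.5,-0.0001,0.0004,-0.017,0],[37.5,-26.5,0.5,-0.0002,0.0004,-0.017,0],[38.0,-25.9,0.5,-0.0001,0.0004,-0.017,0],[38.4,-25.3,0.6,-0.0002,0.0004,-0.017,0]]
[[38.8,-24.6,0.6,-0.0001,0.0004,-0.0169,0],[39.2,-23.9,0.6,-0.0002,0.0004,-0.017,0],[39.7,-23.3,0.6,-0.0001,0.0004,-0.0169,0],[40,-22.6,0.6,-0.0002,0.0004,-0.017,0],[40.4,-21.9,0.6,-0.0001,0.0004,-0.0169,0]]
[[40.8,-21.3,0.6,-0.0002,0.0005,-0.017,0]]
```

Tracking is good, at close to 50 mm per row.

Call:
play_rows:
  increments:
    - [37,-28,0,0,0,-0.017,0]
    - [37,-27,0,0,0,-0.017,0]
    - [38,-26,0,0,0,-0.017,0]
    - [38,-26,0,0,0,-0.017,0]
    - [39,-25,0,0,0,-0.017,0]

```text
clock: 1.65
tcp_pos: [0.518, -0.0349, 0.2266]
orientation: [3.052, 0.742, -0.007]
contact_force: [0.9, -0.3, 0.1]
grip_width: 0.0854
```

Call:
play_rows:
  increments:
    - [39,-24,0,0,0,-0.017,0]
    - [40,-24,0,0,0,-0.017,0]
    - [40,-23,0,0,0,-0.017,0]
    - [40,-22,0,0,0,-0.017,0]
    - [40,-22,0,0,0,-0.017,0]

```text
clock: 2.15
tcp_pos: [0.6385, 0.1704, 0.2245]
orientation: [3.016, 0.873, -0.009]
contact_force: [0.2, 1.3, 0.1]
grip_width: 0.0853
```

```bash
python3 plan.py 654,194,220,33,0; python3 -c "
from h import *
f=grab_frame('wrist'); save(f,'w1.png'); np.savez('w1.npz',**f)
for n in ('top','scene'):
    g=grab_frame(n); save(g,n+'1.png'); np.savez(n+'1.npz',**g)"
```

```text
-> 654,194,220,33,0
now [638.5 170.4 224.5] psi 32.29 tilt 0.36 F [0.2 1.3 0.1] w 0.0853 t 2.15
[[25.7,-11.7,4.3,0.0004,0.0062,-0.0125,0]]
```

View pics/w1.png

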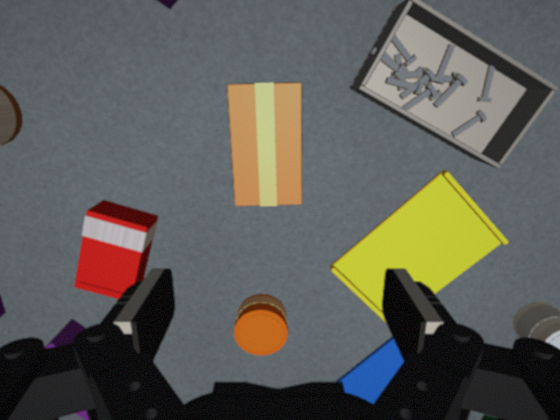

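The wrist view shows the brown carton at (265,145), nearly aligned with the jaws. I'll refine its pose from the wrist depth.

```bash
cat > wl.py <<'E'
import sys
from h import *
def rect(f,xy,rad,z,tol=.007):
    P=cloud(f); d=np.hypot(P[...,0]-xy[0],P[...,1]-xy[1])
    m=(d<rad)&(abs(P[...,2]-z)<tol)&(f["depth"]>0)
    q=P[m][:,:2].astype(np.float32)*1000
    (cx,cy),(w,h),a=cv2.minAreaRect(q)
    if w<h: w,h,a=h,w,a-90
    return m.sum(),"c %.1f %.1f %.1fx%.1f ang %.1f z %.4f"%(cx,cy,w,h,a,np.median(P[m][:,2]))
E
python3 - <<'E'
from wl import *
f=dict(np.load("w1.npz"))
print("bench",np.median(cloud(f)[230:290,180:230,2]))
print("brown",rect(f,(.654,.194),.075,.044)); print("red",rect(f,(.472,.269),.06,.036)); print("orange",rect(f,(.475,.091),.045,.034))
print("yellow",rect(f,(.637,-.010),.12,.008,.004))
E
python3 plan.py 654,194,220,33,0 654,194,60,33,0 654,194,7,33,0,25
```

```text
bench -0.0014281634427077972
brown (np.int64(8677), 'c 655.3 193.5 110.2x64.1 ang 33.8 z 0.0428')
red (np.int64(4747), 'c 473.3 269.3 90.9x60.6 ang 14.2 z 0.0344')
orange (np.int64(2044), 'c 477.3 90.6 59.7x58.8 ang 45.1 z 0.0327')
yellow (np.int64(10267), 'c 640.2 -17.6 210.4x131.3 ang -10.2 z 0.0051')
-> 654,194,220,33,0
now [637.6 173.5 224. ] psi 32.59 tilt 0.35 F [-0.6 -0.6  0. ] w 0.0857 t 2.30
[[24.9,-8.4,3.8,-0.0025,0.0056,-0.0072,0]]
-> 654,194,60,33,0
[[0,0,40,0,0,0,0],[0,0,40,0,0,0,0],[0,0,40,0,0,0,0],[0,0,40,0,0,0,0]]
-> 654,194,7,33,0,25
[[0,0,17.7,0,0,0,0],[0,0,17.7,0,0,0,0],[0,-0.1,17.6,0,0,0,0]]
```

Call:
play_rows:
  increments:
    - [26,-9,4,-0.002,0.005,-0.021,0]
    - [0,0,40,0,0,0,0]
    - [0,0,40,0,0,0,0]
    - [0,0,30,0,0,0,0]
    - [0,0,0,0,0,0,0]

```text
clock: 2.8
tcp_pos: [0.6559, 0.1892, 0.1068]
orientation: [3.004, 0.904, -0.0]
contact_force: [0.1, -0.6, -0.1]
grip_width: 0.0857
```

```bash
python3 plan.py 655,193.7,60,33.8,0 655,193.7,7,33.8,0,25
```

```text
-> 655,193.7,60,33.8,0
now [655.9 189.2 106.8] psi 33.50 tilt 0.26 F [ 0.1 -0.6 -0.1] w 0.0857 t 2.80
[[1.8,-4.4,46.8,0.0042,0.0016,-0.0053,0]]
-> 655,193.7,7,33.8,0,25
[[0,0,17.7,0,0,0,0],[0,0,17.7,0,0,0,0],[0,0,17.6,0,0,0,0]]
```

Call:
play_rows:
  increments:
    - [2,-4.4,40,0.004,0.002,-0.005,0]
    - [0,0,25,0,0,0,0]
    - [0,0,20,0,0,0,0]
    - [0,0,12,0,0,0,0]
    - [0,0,0,0,0,0,0]

```text
clock: 3.3
tcp_pos: [0.6599, 0.1892, 0.0143]
orientation: [3.006, 0.902, 0.012]
contact_force: [1.2, -0.9, 0.2]
grip_width: 0.0855
```

```bash
python3 plan.py 655,193.7,7,33.8,0,25
```

```text
-> 655,193.7,7,33.8,0,25
now [659.9 189.2  14.3] psi 33.39 tilt 0.47 F [ 1.2 -0.9  0.2] w 0.0855 t 3.30
[[-1.7,-6.5,7.2,0.0054,-0.0062,-0.0072,0]]
```

Call:
play_rows:
  increments:
    - [-1.7,-6.5,7,0.005,-0.006,-0.007,0]
    - [0,0,0,0,0,0,0]

```text
clock: 3.5
tcp_pos: [0.6563, 0.1939, 0.0097]
orientation: [3.006, 0.912, 0.005]
contact_force: [-0.1, 0.8, -0.1]
grip_width: 0.0853
```

```bash
python3 plan.py 655,193.7,7,33.8,0,25
```

```text
-> 655,193.7,7,33.8,0,25
now [656.3 193.9   9.7] psi 33.76 tilt 0.19 F [-0.1  0.8 -0.1] w 0.0853 t 3.50
[[-1.2,-0.6,2.7,0.0012,-0.0031,-0.0007,0]]
```

Call:
play_rows:
  increments:
    - [-1,-0.5,1,0.001,-0.003,0,255]
    - [0,0,0,0,0,0,255]
    - [0,0,0,0,0,0,255]
    - [0,0,0,0,0,0,255]
    - [0,0,0,0,0,0,255]
  force: 45

```text
clock: 4.0
tcp_pos: [0.6558, 0.1939, 0.0106]
orientation: [3.006, 0.912, 0.003]
contact_force: [0.5, 0.0, -1.3]
grip_width: 0.0633
```

```bash
python3 plan.py 655,193.7,160,33.8,255 472.8,-100.5,160,-12,255
```

```text
-> 655,193.7,160,33.8,255
now [655.8 193.9  10.6] psi 33.76 tilt 0.11 F [ 0.5  0.  -1.3] w 0.0633 t 4.00
[[-0.1,0,-37.3,0.0002,-0.0004,-0.0002,255],[-0.2,0,-37.4,0.0002,-0.0004,-0.0002,255],[-0.2,-0.1,-37.3,0.0003,-0.0004,-0.0001,255],[-0.1,-0.1,-37.4,0.0002,-0.0004,-0.0002,255]]
-> 472.8,-100.5,160,-12,255
[[-39.4,17.9,0,0,0,0.0999,255],[-37.4,21.7,0,0,0,0.0999,255],[-35.1,25.4,0,0,0,0.0999,255],[-32.3,28.7,0,0,0,0.0999,255],[-29.3,31.8,0,0,0,0.0999,255]]
[[-26.0,34.6,0,0,0,0.1,255],[-22.4,37.0,0,0,0,0.0999,255],[-18.7,39.0,0,0,0,0.1,255]]
```

Call:
play_rows:
  increments:
    - [0,0,-15,0,0,0,255]
    - [0,0,-35,0,0,0,255]
    - [0,0,-45,0,0,0,255]
    - [0,0,-45,0,0,0,255]
    - [-30,14,-10,0,0,0.08,255]

```text
clock: 4.5
tcp_pos: [0.636, 0.1697, 0.165]
orientation: [-3.035, -0.799, 0.007]
contact_force: [0.9, 1.0, -4.0]
grip_width: 0.0636
```

```bash
python3 plan.py  472.8,-100.5,160,-12,255; python3 -c "
from h import *
f=grab_frame('wrist'); save(f,'w2.png'); np.savez('w2.npz',**f)"
```

```text
-> 472.8,-100.5,160,-12,255
now [636.  169.7 165. ] psi 29.49 tilt 0.33 F [ 0.9  1.  -4. ] w 0.0636 t 4.50
[[-39.3,22.1,0.8,-0.0004,0.0007,0.1035,255],[-36.8,26.1,0.7,-0.0004,0.0007,0.1034,255],[-33.9,29.7,0.7,-0.0004,0.0007,0.1035,255],[-30.7,33.1,0.7,-0.0004,0.0008,0.1034,255],[-27.1,36.1,0.7,-0.0004,0.0007,0.1035,255]]
[[-23.2,38.6,0.7,-0.0004,0.0008,0.1034,255],[-19.0,40.9,0.8,-0.0005,0.0007,0.1035,255]]
```

View pics/w2.png

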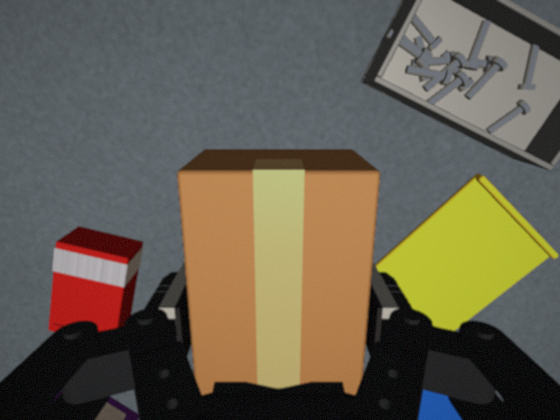

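The carton is held square between the pads, with its front top edge at row 170. I'll carry it on.

Call:
play_rows:
  increments:
    - [-39,22,0,0,0,0.103,255]
    - [-37,26,0,0,0,0.103,255]
    - [-34,30,0,0,0,0.103,255]
    - [-31,33,0,0,0,0.103,255]
    - [-27,36,0,0,0,0.103,255]

```text
clock: 5.05
tcp_pos: [0.5089, -0.0324, 0.1699]
orientation: [3.138, -0.038, -0.009]
contact_force: [0.8, -1.1, -5.7]
grip_width: 0.0632
```

```bash
python3 plan.py  472.8,-100.5,160,-12,255
cat > held.py <<'E'
from h import *
import sys
# held box pose in tool frame from a wrist frame: top-face points between fingers
f=dict(np.load(sys.argv[1])); o=None
pos=np.array(eval(sys.argv[2])); q=R.from_rotvec(eval(sys.argv[3])); hz=(float(sys.argv[4]),float(sys.argv[5]))
P=q.inv().apply((cloud(f)-pos).reshape(-1,3)).reshape(420,560,3)*1000
m=(abs(P[...,1])<40)&(P[...,2]<hz[1])&(P[...,2]>hz[0])&(abs(P[...,0])<75)&(f["depth"]>0); m[:, :175]=0; m[:,390:]=0; m[380:]=0
p=P[m]; print("n",m.sum(),"z med",np.median(p[:,2]))
print("xmax (p99.5)",np.percentile(p[:,0],99.5),"y range",np.percentile(p[:,1],[.5,99.5]))
fr=[(y, np.percentile(p[abs(p[:,1]-y)<2.5][:,0],98)) for y in range(-25,26,10)]; print("front edge",np.round(fr,1).tolist())
E
python3 held.py w2.npz "[.636,.1697,.165]" "[-3.035,-.799,.007]" -45 -25
```

```text
-> 472.8,-100.5,160,-12,255
now [508.9 -32.4 169.9] psi -1.38 tilt 0.39 F [ 0.8 -1.1 -5.7] w 0.0632 t 5.05
[[-17.2,34.5,5.2,0.002,0.0028,0.0927,255],[-14.0,35.9,5.0,0.002,0.0028,0.0926,255]]
n 41818 z med -32.182298969974376
xmax (p99.5) 54.295642397955504 y range [-33.63698055  34.48148724]
front edge [[-25.0, 53.9], [-15.0, 53.9], [-5.0, 54.3], [5.0, 54.3], [15.0, 53.9], [25.0, 53.9]]
```

```bash
cat > tray.py <<'E'
from loc import *
def plane(f,u,v,z):
    p=cv2.undistortPoints(np.array([u,v],float).T.reshape(-1,1,2),f["K"],np.array([f["k1"],0,0,0,0.])).reshape(-1,2)
    d=np.c_[p[:,0],-p[:,1],-np.ones(len(p))]@f["T"][:3,:3].T; c=f["T"][:3,3]
    return (c+d*((z-c[2])/d[:,2])[:,None])[:,:2]*1000
def colpose(f,m,z):
    # moments in the metric plane: warp mask to plane by resampling
    v,u=np.nonzero(m); q=plane(f,u,v,z)
    # area weights ~ const locally
    c=q.mean(0); w,V=np.linalg.eigh(np.cov((q-c).T)); a=np.degrees(np.arctan2(V[1,1],V[0,1]))
    a=(a+90)%180-90
    (cx,cy),(A,B),an=cv2.minAreaRect(q.astype(np.float32))
    return c.round(1),"pca ang %.2f"%a,"sz %.1f %.1f"%tuple(np.sqrt(12*w[::-1])),"rect c %.1f %.1f"%(cx,cy)
if __name__=="__main__":
    for c in("top","scene"):
        f=dict(np.load(c+"0.npz"))
        for n in("blue","yellow"):
            m=seg(f["color"],n).astype(np.uint8)
            k,l,st,ce=cv2.connectedComponentsWithStats(m); 
            # component nearest bench seed
            sd={"top":{"blue":(312,231),"yellow":(283,178)},"scene":{"blue":(238,200),"yellow":(280,245)}}[c][n]
            mm=l==l[sd[1],sd[0]]; mm=cv2.morphologyEx(mm.astype(np.uint8),cv2.MORPH_CLOSE,np.ones((5,5)))
            print(c,n,mm.sum(),*colpose(f,mm>0,.006))
E
python3 tray.py
```

```text
top blue 1888 [472.2 -99.7] pca ang -12.41 sz 159.9 108.1 rect c 472.5 -100.1
top yellow 235200 [553.8  -1.1] pca ang -89.77 sz 1766.9 1343.2 rect c 591.9 6.5
scene blue 1894 [ 473.4 -101.7] pca ang -11.15 sz 164.3 108.7 rect c 470.0 -101.0
scene yellow 2432 [637.7 -11.3] pca ang -13.37 sz 161.5 108.7 rect c 634.0 -10.5
```

Call:
play_rows:
  increments:
    - [-17,35,5,0.002,0.003,0.092,255]
    - [-13,35,5,0.002,0.003,0.09,255]
    - [0,0,20,0,0,0,255]
    - [0,0,30,0,0,0,255]
    - [0,0,0,0,0,0,255]

```text
clock: 5.55
tcp_pos: [0.4654, -0.1117, 0.1124]
orientation: [3.115, -0.359, 0.0]
contact_force: [-2.0, 0.5, -4.7]
grip_width: 0.0632
```

```bash
python3 plan.py  474.3,-101.2,60,-11.8,255; python3 -c "
from h import *
f=grab_frame('wrist'); save(f,'w3.png'); np.savez('w3.npz',**f)"
```

```text
-> 474.3,-101.2,60,-11.8,255
now [ 465.4 -111.7  112.4] psi -13.13 tilt 0.33 F [-2.   0.5 -4.7] w 0.0632 t 5.55
[[3.1,-6.3,26.1,0.0029,-0.0004,-0.0116,255],[3.2,-6.1,26.2,0.0028,-0.0004,-0.0117,255]]
```

View pics/w3.png

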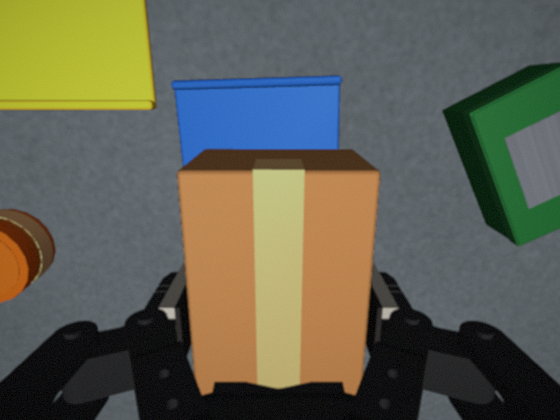

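The tray's front lip is visible at row ~80, so I'll measure the tray directly in the wrist frame from its edges.

```bash
cat > wt.py <<'E'
from tray import *
import sys
def wtray(fn,n,r0,r1,u0,u1,crop=(0,0,560,420)):
    f=dict(np.load(fn)) if isinstance(fn,str) else fn
    m=seg(f["color"],n); k=np.zeros_like(m); k[crop[1]:crop[3],crop[0]:crop[2]]=1; m=m&k
    L=[];Rr=[]
    for v in range(r0,r1):
        u=np.nonzero(m[v])[0]; L.append((u.min()-.5,v)); Rr.append((u.max()+.5,v))
    T=[(u,np.nonzero(m[:,u])[0].min()-.5) for u in range(u0,u1)]
    out=[]
    for E,z in((L,.006),(Rr,.006),(T,.012)):
        E=np.array(E); q=plane(f,E[:,0],E[:,1],z)
        vx,vy,x,y=cv2.fitLine(q.astype(np.float32),cv2.DIST_HUBER,0,.01,.01).ravel(); out.append((np.array([x,y]),np.array([vx,vy])))
    ang=[np.degrees(np.arctan2(d[1],d[0])) for _,d in out]; print("angles L,R,front",np.round(ang,2))
    a0=np.array([(ang[0]+90)%180-90,(ang[1]+90)%180-90,(ang[2]-90+90)%180-90]); w=np.array([r1-r0,r1-r0,1.2*(u1-u0)]); a=(a0*w).sum()/w.sum()
    d=np.array([np.cos(np.radians(a)),np.sin(np.radians(a))]); nn=np.array([-d[1],d[0]])
    l,rr,t=out[0][0]@nn,out[1][0]@nn,out[2][0]@d
    c=(l+rr)/2*nn+(t-80)*d
    print(n,"width %.1f"%(l-rr),"ang %.2f"%a,"centre",c.round(1)); return c,a
if __name__=="__main__": wtray(sys.argv[1],sys.argv[2],*map(int,sys.argv[3:7]),crop=eval(sys.argv[7]) if len(sys.argv)>7 else (0,0,560,420))
E
python3 wt.py w3.npz blue 92 145 182 332
python3 -c "
from h import *
f=dict(np.load('w3.npz'))
P=cloud(f); print('bench z',np.median(P[20:60,200:300,2]),'tray z',np.median(P[100:140,200:320,2]))"
python3 held.py w3.npz "[.4654,-.1117,.1124]" "[3.115,-.359,0]" -45 -25
```

```text
angles L,R,front [-11.25 -10.17  78.65]
blue width 108.1 ang -11.11 centre [ 472.1 -101.3]
bench z -0.001135796155922214 tray z 0.004790664216773571
n 41864 z med -32.1514185565147
xmax (p99.5) 53.788715156141606 y range [-33.89662453  34.18757582]
front edge [[-25.0, 53.4], [-15.0, 53.5], [-5.0, 53.8], [5.0, 53.8], [15.0, 53.4], [25.0, 53.4]]
```

Call:
play_rows:
  increments:
    - [4,-7,26,0.003,0,-0.015,255]
    - [2.4,-5,26,0.003,0,-0.015,255]
    - [0,0,15,0,0,0,255]
    - [0,0,10,0,0,0,255]
    - [0,0,0,0,0,0,255]

```text
clock: 6.1
tcp_pos: [0.4848, -0.0995, 0.0433]
orientation: [-3.126, 0.303, -0.027]
contact_force: [0.2, 0.3, -5.0]
grip_width: 0.0633
```

```bash
python3 plan.py  473.5,-101.3,30,-11.4,255 473.5,-101.3,17,-11.4,255
```

```text
-> 473.5,-101.3,30,-11.4,255
now [484.8 -99.5  43.3] psi -11.08 tilt 0.99 F [ 0.2  0.3 -5. ] w 0.0633 t 6.10
[[-10.9,4.0,13.1,-0.0025,-0.0172,0.0057,255]]
-> 473.5,-101.3,17,-11.4,255
[[0,0,13.0,0,0,0,255]]
```

Call:
play_rows:
  increments:
    - [-11,4,8,-0.002,-0.017,0.006,255]
    - [0,0,0,0,0,0,255]

```text
clock: 6.3
tcp_pos: [0.4739, -0.1014, 0.0365]
orientation: [-3.126, 0.313, -0.002]
contact_force: [-0.3, -0.2, -5.1]
grip_width: 0.0634
```

```bash
python3 plan.py  473.5,-101.3,30,-11.4,255 473.5,-101.3,17,-11.4,255
```

```text
-> 473.5,-101.3,30,-11.4,255
now [ 473.9 -101.4   36.5] psi -11.42 tilt 0.08 F [-0.3 -0.2 -5.1] w 0.0634 t 6.30
[[-0.4,0,6.5,-0.0004,-0.0013,-0.0004,255]]
-> 473.5,-101.3,17,-11.4,255
[[0,0,13.0,0,0,0,255]]
```

Call:
play_rows:
  increments:
    - [-0.4,0,8,0,-0.001,0,255]
    - [0,0,7,0,0,0,255]
    - [0,0,3,0,0,0,255]
    - [0,0,0,0,0,0,255]

```text
clock: 6.7
tcp_pos: [0.4746, -0.1018, 0.0184]
orientation: [-3.126, 0.314, -0.005]
contact_force: [0.5, 0.6, -5.4]
grip_width: 0.0632
```

```bash
python3 plan.py  473.5,-101.3,16.5,-11.4,255
```

```text
-> 473.5,-101.3,16.5,-11.4,255
now [ 474.6 -101.8   18.4] psi -11.47 tilt 0.18 F [ 0.5  0.6 -5.4] w 0.0632 t 6.70
[[-1.1,-0.3,1.9,-0.0003,-0.0032,-0.0011,255]]
```

Call:
play_rows:
  increments:
    - [-1.1,-0.3,1.5,0,-0.003,0,255]
    - [0,0,1,0,0,0,255]
    - [0,0,0,0,0,0,255]

```text
clock: 7.0
tcp_pos: [0.4737, -0.1012, 0.0168]
orientation: [3.126, -0.314, -0.0]
contact_force: [0.5, 0.2, -4.4]
grip_width: 0.0631
```

```bash
python3 plan.py  473.5,-101.3,16.5,-11.4,255
```

```text
-> 473.5,-101.3,16.5,-11.4,255
now [ 473.7 -101.2   16.8] psi -11.46 tilt 0.01 F [ 0.5  0.2 -4.4] w 0.0631 t 7.00
[[-0.2,0.1,0.3,0.0001,0,-0.0011,255]]
```

Call:
play_rows:
  increments:
    - [0,0,0.5,0,0,0,255]
    - [0,0,0,0,0,0,120]
    - [0,0,0,0,0,0,0]
    - [0,0,0,0,0,0,0]
    - [0,0,0,0,0,0,0]

```text
clock: 7.5
tcp_pos: [0.4755, -0.1013, 0.0173]
orientation: [3.126, -0.314, 0.005]
contact_force: [-0.2, 0.5, -0.1]
grip_width: 0.085
```

Call:
play_rows:
  increments:
    - [0,0,-10,0,0,0,0]
    - [0,0,-30,0,0,0,0]
    - [0,0,-45,0,0,0,0]
    - [0,0,-45,0,0,0,0]
    - [0,0,0,0,0,0,0]

```text
clock: 8.0
tcp_pos: [0.4754, -0.1007, 0.1541]
orientation: [-3.125, 0.312, -0.004]
contact_force: [0.2, 0.1, -0.7]
grip_width: 0.0856
```

```bash
python3 plan.py 473.4,269.3,160,14.3,0; python3 -c "
from wl import *
for n in ('wrist','top','scene'):
    f=grab_frame(n); save(f,n+'4.png'); np.savez(n+'4.npz',**f)
    print(n,rect(f,(.4725,-.101),.072,.050))
"
```

```text
-> 473.4,269.3,160,14.3,0
now [ 475.4 -100.7  154.1] psi -11.39 tilt 0.16 F [ 0.2  0.1 -0.7] w 0.0856 t 8.00
[[-9.4,-45.3,-0.7,0,-0.0004,-0.0561,0],[-6.8,-45.7,-0.7,-0.0001,-0.0004,-0.056,0],[-4.3,-46.1,-0.7,0,-0.0003,-0.0561,0],[-1.7,-46.2,-0.7,-0.0001,-0.0004,-0.056,0],[0.9,-46.2,-0.7,0,-0.0003,-0.0561,0]]
[[3.6,-46.1,-0.7,-0.0001,-0.0004,-0.056,0],[6.1,-45.9,-0.8,0,-0.0003,-0.0561,0],[8.7,-45.4,-0.8,-0.0001,-0.0004,-0.056,0]]
wrist (np.int64(12919), 'c 472.7 -100.6 111.1x64.1 ang -11.4 z 0.0487')
top (np.int64(108), 'c 450.5 -74.8 59.1x23.3 ang -11.7 z 0.0505')
scene (np.int64(839), 'c 472.2 -100.8 114.4x65.3 ang -11.0 z 0.0515')
```

View pics/wrist4.png

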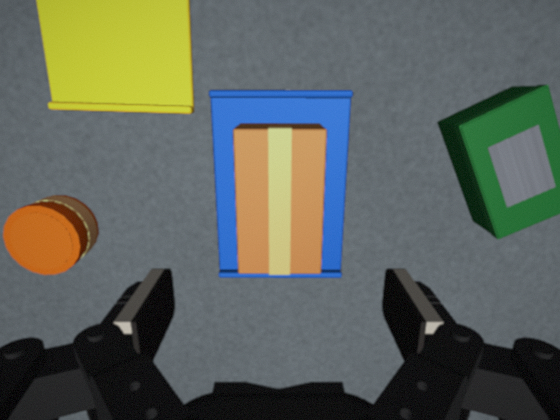

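The brown carton sits centred on the blue tray: tray edges at columns 212–350, carton at 235–325. I'll check the offset numerically.

```bash
python3 wt.py wrist4.npz blue 100 262 216 346
python3 - <<'E'
from tray import *
f=dict(np.load('wrist4.npz'))
m=seg(f['color'],'blue'); v,u=np.nonzero(m); q=plane(f,u,v,.006)
a=np.radians(-11.4); d=np.array([np.cos(a),np.sin(a)]); nn=np.array([-d[1],d[0]])
c=q.mean(0)
s=(q-[472.7,-100.6])@d; t=(q-[472.7,-100.6])@nn
print("along",np.percentile(s,[.3,99.7]),"across",np.percentile(t,[.3,99.7]))
E
```

```text
angles L,R,front [-11.49 -11.55  78.63]
blue width 108.0 ang -11.47 centre [ 472.6 -100.9]
along [-81.28580096  79.62132826] across [-54.30876116  53.5830004 ]
```

Brown is within about 0.5 mm and 0.1° of the tray. Next is red.

Call:
play_rows:
  increments:
    - [-9,-45,-2,0,0,-0.056,0]
    - [-7,-46,-2,0,0,-0.056,0]
    - [-4,-46,-2,0,0,-0.056,0]
    - [-2,-46,-2,0,0,-0.056,0]
    - [1,-46,-2,0,0,-0.056,0]

```text
clock: 8.65
tcp_pos: [0.4661, 0.1283, 0.152]
orientation: [3.137, 0.118, -0.032]
contact_force: [1.7, 0.3, -0.7]
grip_width: 0.0858
```

Call:
play_rows:
  increments:
    - [4,-46,-1,0,0,-0.056,0]
    - [6,-46,-1,0,0,-0.056,0]
    - [8,-40,-1,0,0,-0.056,0]
    - [0,0,0,0,0,0,0]

```text
clock: 9.05
tcp_pos: [0.4605, 0.2729, 0.1492]
orientation: [-3.113, -0.409, 0.048]
contact_force: [-0.9, -0.7, 0.5]
grip_width: 0.0853
```

```bash
python3 plan.py 473.4,269.3,160,14.3,0; python3 -c "
from wl import *
for n in ('wrist',):
    f=grab_frame(n); save(f,n+'5.png'); np.savez(n+'5.npz',**f)
    print(n,rect(f,(.473,.269),.065,.035))
"
```

```text
-> 473.4,269.3,160,14.3,0
now [460.5 272.9 149.2] psi 14.96 tilt 1.76 F [-0.9 -0.7  0.5] w 0.0853 t 9.05
[[11.2,6.7,-11.2,-0.0055,0.0302,0.0115,0]]
wrist (np.int64(9810), 'c 473.1 268.7 90.2x60.4 ang 14.7 z 0.0348')
```

View pics/wrist5.png

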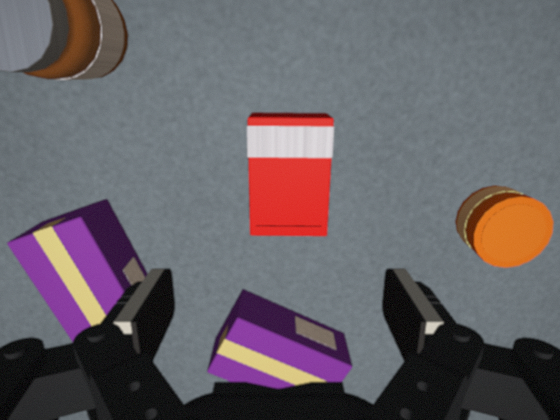

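Red is square between the jaws at (290,175), and the purple cartons at (75,270) and (280,340) are clear of it.

Call:
play_rows:
  increments:
    - [12,7,10,-0.005,0.03,0.008,0]
    - [0,0,40,0,0,0,0]
    - [0,0,40,0,0,0,0]
    - [0,0,10,0,0,0,0]
    - [0,0,0,0,0,0,0]

```text
clock: 9.6
tcp_pos: [0.4725, 0.2575, 0.0411]
orientation: [3.109, 0.379, -0.013]
contact_force: [1.3, -0.3, 0.5]
grip_width: 0.0852
```

```bash
python3 plan.py 473.3,268.9,7,14.5,0,20
```

```text
-> 473.3,268.9,7,14.5,0,20
now [472.5 257.5  41.1] psi 13.91 tilt 0.73 F [ 1.3 -0.3  0.5] w 0.0852 t 9.60
[[1.9,-5.6,17.0,0.0041,0.0048,-0.0051,0],[1.9,-5.5,17.0,0.0042,0.0048,-0.0051,0]]
```

Call:
play_rows:
  increments:
    - [3,-11,0,0.008,0.009,-0.01,0]
    - [0,0,0,0,0,0,0]

```text
clock: 9.8
tcp_pos: [0.4735, 0.269, 0.0424]
orientation: [-3.116, -0.394, -0.001]
contact_force: [-0.3, -0.2, 0.7]
grip_width: 0.0852
```

```bash
python3 plan.py 473.3,268.9,7,14.5,0,20
```

```text
-> 473.3,268.9,7,14.5,0,20
now [473.5 269.   42.4] psi 14.42 tilt 0.05 F [-0.3 -0.2  0.7] w 0.0852 t 9.80
[[-0.1,0,17.7,-0.0001,-0.0004,-0.0007,0],[-0.1,0.1,17.7,-0.0001,-0.0004,-0.0006,0]]
```

Call:
play_rows:
  increments:
    - [0,0,12,0,0,0,0]
    - [0,0,12,0,0,0,0]
    - [0,0,10,0,0,0,0]
    - [0,0,1,0,0,0,0]

```text
clock: 10.2
tcp_pos: [0.4758, 0.2705, 0.0079]
orientation: [-3.114, -0.394, -0.01]
contact_force: [0.3, 0.3, -0.6]
grip_width: 0.0857
```

```bash
python3 plan.py 473.3,268.9,7,14.5,0,20
```

```text
-> 473.3,268.9,7,14.5,0,20
now [475.8 270.5   7.9] psi 14.42 tilt 0.41 F [ 0.3  0.3 -0.6] w 0.0857 t 10.20
[[-2.8,0.9,0.9,-0.0017,-0.0069,-0.0014,0]]
```

Call:
play_rows:
  increments:
    - [-2.8,0.9,0.5,-0.002,-0.007,-0.001,0]
    - [0,0,0,0,0,0,255]
    - [0,0,0,0,0,0,255]
    - [0,0,0,0,0,0,255]
    - [0,0,0,0,0,0,255]
  force: 45

```text
clock: 10.7
tcp_pos: [0.4728, 0.2685, 0.0071]
orientation: [3.115, 0.396, -0.002]
contact_force: [-1.0, 0.4, -3.1]
grip_width: 0.0594
```

```bash
python3 plan.py 473.3,268.9,7,14.5,255,20 473.3,268.9,130,14.5,255 473,-101,150,-11.4,255
```

```text
-> 473.3,268.9,7,14.5,255,20
now [472.8 268.5   7.1] psi 14.48 tilt 0.12 F [-1.   0.4 -3.1] w 0.0594 t 10.70
[[0.6,-0.3,0.1,0.001,0.0017,-0.0004,255]]
-> 473.3,268.9,130,14.5,255
[[0,0,-41.0,0,0,0,255],[0,0,-41.0,0,0,0,255],[0,0,-41.0,0,0,0,255]]
-> 473,-101,150,-11.4,255
[[-11.6,44.8,-2.5,0,0,0.0565,255],[-9.1,45.3,-2.5,0,0,0.0565,255],[-6.5,45.8,-2.5,0,0,0.0565,255],[-3.9,46.1,-2.5,0,0,0.0565,255],[-1.3,46.2,-2.5,0,0,0.0565,255]]
[[1.3,46.2,-2.5,0,0,0.0565,255],[3.9,46.1,-2.5,0,0,0.0565,255],[6.6,45.7,-2.5,0,0,0.0566,255]]
```

Call:
play_rows:
  increments:
    - [0,0,-15,0,0,0,255]
    - [0,0,-40,0,0,0,255]
    - [0,0,-45,0,0,0,255]
    - [0,0,-30,0,0,0,255]
    - [-8,30,-5,0,0,0.04,255]

```text
clock: 11.2
tcp_pos: [0.4706, 0.2413, 0.1494]
orientation: [-3.122, -0.344, 0.007]
contact_force: [0.8, -0.2, -3.0]
grip_width: 0.0593
```

Call:
play_rows:
  increments:
    - [-10,45,-2,0,0,0.055,255]
    - [-8,45,-2,0,0,0.055,255]
    - [-6,46,-2,0,0,0.055,255]
    - [-3,46,-2,0,0,0.055,255]
    - [-1,46,-2,0,0,0.055,255]

```text
clock: 11.7
tcp_pos: [0.4675, 0.0085, 0.167]
orientation: [-3.135, 0.089, -0.009]
contact_force: [2.2, 0.4, -3.0]
grip_width: 0.059
```

```bash
python3 plan.py 473,-101,120,-11.4,255
```

```text
-> 473,-101,120,-11.4,255
now [467.5   8.5 167. ] psi -3.24 tilt 0.45 F [ 2.2  0.4 -3. ] w 0.0590 t 11.70
[[3.8,36.4,15.5,-0.002,-0.0016,0.0475,255],[5.6,36.2,15.5,-0.0021,-0.0016,0.0475,255],[7.3,35.8,15.6,-0.002,-0.0017,0.0475,255]]
```

Call:
play_rows:
  increments:
    - [4,40,10,-0.002,-0.002,0.05,255]
    - [6,37,15,-0.002,-0.002,0.048,255]
    - [7,20,12,-0.002,-0.002,0.045,255]
    - [0,0,0,0,0,0,255]

```text
clock: 12.1
tcp_pos: [0.4741, -0.1009, 0.1331]
orientation: [3.12, -0.341, 0.006]
contact_force: [-0.3, 0.4, -2.7]
grip_width: 0.0592
```

```bash
cat > snap.py <<'E'
from h import *
import sys
o=r.get_obs(); f=grab_frame('wrist'); save(f,sys.argv[1]+'.png'); np.savez(sys.argv[1]+'.npz',**f,tp=o["tcp_pos"],tq=o["orientation"])
E
python3 plan.py 473,-101,100,-11.4,255; python3 snap.py w6
python3 - <<'E'
from h import *
f=dict(np.load('w6.npz')); print(f['tp'].tolist(),f['tq'].tolist())
E
```

```text
-> 473,-101,100,-11.4,255
now [ 474.1 -100.9  133.1] psi -12.47 tilt 0.28 F [-0.3  0.4 -2.7] w 0.0592 t 12.10
[[-1.2,0.3,33.1,0.0021,-0.0043,-0.0187,255]]
[0.4740815016748612, -0.10088832682404657, 0.13305956136326125] [3.1204422929760685, -0.3409763350202074, 0.00645471029106405]
```

View pics/w6.png

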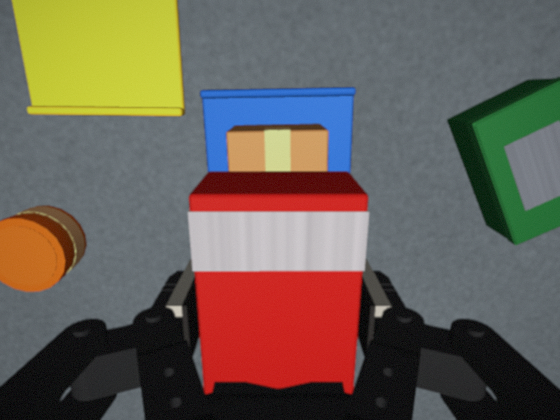

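```bash
cat > held.py <<'E'
from h import *
import sys
f=dict(np.load(sys.argv[1]))
q=R.from_rotvec(f["tq"]); P=q.inv().apply((cloud(f)-f["tp"]).reshape(-1,3)).reshape(420,560,3)*1000
m=(abs(P[...,1])<40)&(P[...,2]<float(sys.argv[3]))&(P[...,2]>float(sys.argv[2]))&(abs(P[...,0])<75)&(f["depth"]>0); m[:, :182]=0; m[:,378:]=0; m[375:]=0
p=P[m]; print("n",m.sum(),"z med",np.median(p[:,2]),"xmax",np.percentile(p[:,0],99.5),"y",np.percentile(p[:,1],[.5,99.5]))
print("front edge",[round(float(np.percentile(p[abs(p[:,1]-y)<2.5][:,0],98)),1) for y in range(-25,26,10)])
E
python3 held.py w6.npz -40 -20
```

```text
n 33018 z med -27.771840222525498 xmax 44.85854838800069 y [-32.66670702  31.81993126]
front edge [44.6, 44.7, 44.7, 44.6, 44.7, 44.7]
```

Call:
play_rows:
  increments:
    - [-1,0,15,0.002,-0.004,-0.018,255]
    - [0,0,20,0,0,0,255]
    - [0,0,15,0,0,0,255]
    - [0,0,10,0,0,0,255]
    - [0,0,0,0,0,0,255]

```text
clock: 12.65
tcp_pos: [0.4752, -0.0902, 0.0711]
orientation: [-3.123, 0.281, -0.004]
contact_force: [0.5, -0.8, -2.1]
grip_width: 0.059
```

```bash
python3 plan.py 472.9,-100.8,65,-11.4,255
```

```text
-> 472.9,-100.8,65,-11.4,255
now [475.2 -90.2  71.1] psi -10.30 tilt 0.36 F [ 0.5 -0.8 -2.1] w 0.0590 t 12.65
[[-0.4,10.9,6.0,-0.0058,-0.0022,0.0192,255]]
```

Call:
play_rows:
  increments:
    - [0,11,3,-0.006,-0.002,0.019,255]
    - [0,0,0,0,0,0,255]

```text
clock: 12.85
tcp_pos: [0.4735, -0.1004, 0.068]
orientation: [3.126, -0.309, 0.0]
contact_force: [0.4, -0.6, -2.6]
grip_width: 0.0596
```

```bash
python3 plan.py 472.9,-100.8,57,-11.4,255
```

```text
-> 472.9,-100.8,57,-11.4,255
now [ 473.5 -100.4   68. ] psi -11.29 tilt 0.01 F [ 0.4 -0.6 -2.6] w 0.0596 t 12.85
[[-0.5,0.6,11.0,0.0001,-0.0002,0.0019,255]]
```

Call:
play_rows:
  increments:
    - [-0.5,0.6,4,0,0,0.002,255]
    - [0,0,4,0,0,0,255]
    - [0,0,2,0,0,0,255]
    - [0,0,0,0,0,0,255]

```text
clock: 13.25
tcp_pos: [0.474, -0.1014, 0.0586]
orientation: [3.126, -0.314, 0.005]
contact_force: [0.5, -0.9, -3.1]
grip_width: 0.0596
```

```bash
python3 plan.py 472.9,-100.8,57,-11.4,255
```

```text
-> 472.9,-100.8,57,-11.4,255
now [ 474.  -101.4   58.6] psi -11.47 tilt 0.19 F [ 0.5 -0.9 -3.1] w 0.0596 t 13.25
[[-1.2,-0.4,1.6,0,-0.0033,-0.0011,255]]
```

Call:
play_rows:
  increments:
    - [-1.2,-0.4,1,0,-0.003,0,255]
    - [0,0,0,0,0,0,255]

```text
clock: 13.45
tcp_pos: [0.473, -0.1006, 0.0576]
orientation: [-3.126, 0.314, -0.0]
contact_force: [0.1, 0.3, -2.8]
grip_width: 0.0591
```

```bash
python3 plan.py 472.9,-100.8,57,-11.4,255
```

```text
-> 472.9,-100.8,57,-11.4,255
now [ 473.  -100.6   57.6] psi -11.46 tilt 0.02 F [ 0.1  0.3 -2.8] w 0.0591 t 13.45
[[-0.1,0.2,0.6,-0.0001,-0.0003,-0.001,255]]
```

Call:
play_rows:
  increments:
    - [0,0,0.7,0,0,0,255]
    - [0,0,0,0,0,0,120]
    - [0,0,0,0,0,0,0]
    - [0,0,0,0,0,0,0]
    - [0,0,0,0,0,0,0]

```text
clock: 13.95
tcp_pos: [0.4742, -0.1006, 0.0578]
orientation: [3.126, -0.313, 0.004]
contact_force: [-0.3, -0.3, 1.1]
grip_width: 0.0856
```

Call:
play_rows:
  increments:
    - [0,0,-10,0,0,0,0]
    - [0,0,-30,0,0,0,0]
    - [0,0,-40,0,0,0,0]
    - [0,0,-40,0,0,0,0]
    - [0,0,0,0,0,0,0]

```text
clock: 14.45
tcp_pos: [0.4738, -0.1, 0.1843]
orientation: [-3.125, 0.312, -0.003]
contact_force: [0.2, 0.3, 0.6]
grip_width: 0.0854
```

```bash
python3 snap.py w7; python3 plan.py 642.2,-187.5,150,-5,0; python3 -c "
from wl import *
f=dict(np.load('w7.npz')); print(rect(f,(.4725,-.101),.072,.085)); print('brown?',rect(f,(.4725,-.101),.072,.049,.004))
print('green',rect(f,(.463,-.276),.065,.039)); print('white',rect(f,(.642,-.1875),.04,.049))"; python3 wt.py w7.npz blue 110 250 216 346
```

```text
-> 642.2,-187.5,150,-5,0
now [ 472.4 -100.1  182.1] psi -11.40 tilt 0.09 F [ 0.4  0.1 -1. ] w 0.0851 t 14.50
[[36.8,10.4,6.4,-0.0002,0.0003,-0.0223,0],[36.5,11.3,6.4,-0.0001,0.0003,-0.0223,0],[36.2,12.1,6.4,-0.0002,0.0003,-0.0224,0],[36.0,12.9,6.4,-0.0001,0.0003,-0.0223,0],[35.7,13.6,6.3,-0.0002,0.0002,-0.0224,0]]
(np.int64(10443), 'c 473.3 -100.2 90.3x60.5 ang -11.5 z 0.0847')
brown? (np.int64(1189), 'c 521.2 -110.6 63.5x11.9 ang 78.7 z 0.0488')
green (np.int64(9795), 'c 464.1 -277.0 97.5x63.7 ang 15.1 z 0.0389')
white (np.int64(0), 'c 0.0 0.0 0.0x0.0 ang 0.0 z nan')
angles L,R,front [-11.43 -11.58  78.64]
blue width 108.0 ang -11.45 centre [ 472.4 -100.9]
  return _methods._mean(a, axis=axis, dtype=dtype,
  ret = ret.dtype.type(ret / rcount)
```

View pics/w7.png

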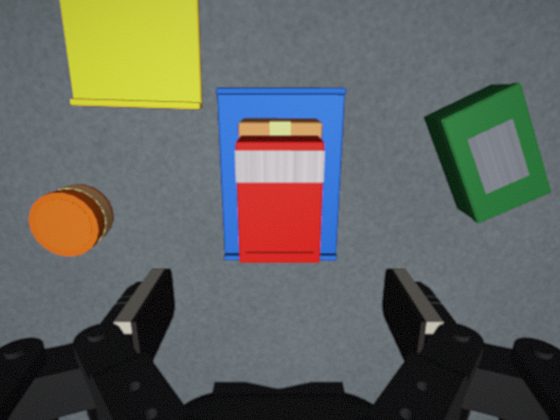

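Red is square on brown within about 1 mm. Now the white tub.

Call:
play_rows:
  increments:
    - [37,10,5,0,0,-0.022,0]
    - [37,11,8,0,0,-0.022,0]
    - [36,12,8,0,0,-0.022,0]
    - [36,13,8,0,0,-0.022,0]
    - [20,8,4,0,0,-0.02,0]

```text
clock: 15.0
tcp_pos: [0.6276, -0.1802, 0.1448]
orientation: [-3.139, 0.131, 0.011]
contact_force: [-0.2, -0.5, 0.0]
grip_width: 0.085
```

Call:
play_rows:
  increments:
    - [0,0,0,0,0,0,0]

```text
clock: 15.1
tcp_pos: [0.6285, -0.1814, 0.1425]
orientation: [-3.138, 0.133, 0.014]
contact_force: [-0.6, 0.0, 0.6]
grip_width: 0.0851
```

```bash
python3 snap.py w8; python3 plan.py 642.2,-187.5,100,-5,0; python3 -c "
from wl import *
f=dict(np.load('w8.npz')); print('white',rect(f,(.642,-.1875),.04,.049))
P=cloud(f);m=(np.hypot(P[...,0]-.642,P[...,1]+.1875)<.04)&(abs(P[...,2]-.049)<.006);q=P[m][:,:2].astype(np.float32)*1000;print(cv2.minEnclosingCircle(q),q.mean(0))"
```

```text
-> 642.2,-187.5,100,-5,0
now [ 627.1 -180.6  142.5] psi -4.85 tilt 0.60 F [-1.   0.5 -1. ] w 0.0854 t 15.15
[[16.0,5.6,42.3,-0.0004,0.0104,0.0026,0]]
white (np.int64(4811), 'c 643.9 -187.2 53.3x53.2 ang -64.3 z 0.0489')
((643.5709228515625, -187.1233673095703), 27.085838317871094) [ 644.94977 -187.1778 ]
```

View pics/w8.png

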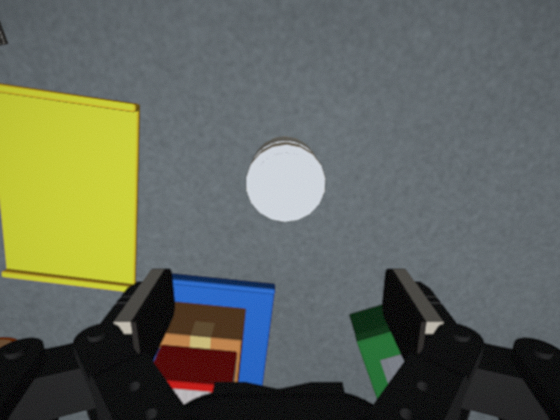

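Call:
play_rows:
  increments:
    - [17,5,20,0,0.01,0.003,0]
    - [0,0,35,0,0,0,0]
    - [0,0,20,0,0,0,0]
    - [0,0,0,0,0,0,0]

```text
clock: 15.55
tcp_pos: [0.6396, -0.184, 0.0647]
orientation: [-3.137, 0.137, 0.006]
contact_force: [0.2, 0.5, 0.3]
grip_width: 0.0855
```

```bash
python3 plan.py 643.6,-187.2,8,-5,0,20
```

```text
-> 643.6,-187.2,8,-5,0,20
now [ 639.6 -184.    64.7] psi -4.99 tilt 0.24 F [0.2 0.5 0.3] w 0.0855 t 15.55
[[1.5,1.0,18.9,-0.0006,0.0013,0,0],[1.4,1.0,18.9,-0.0006,0.0013,0.0001,0],[1.5,0.9,18.9,-0.0006,0.0013,0,0]]
```

Call:
play_rows:
  increments:
    - [4,3,10,-0.001,0.004,0,0]
    - [0,0,15,0,0,0,0]
    - [0,0,15,0,0,0,0]
    - [0,0,10,0,0,0,0]
    - [0,0,3,0,0,0,0]

```text
clock: 16.05
tcp_pos: [0.6436, -0.1866, 0.0109]
orientation: [-3.138, 0.136, -0.005]
contact_force: [-0.6, 1.0, 0.6]
grip_width: 0.0853
```

```bash
python3 plan.py 643.6,-187.2,8,-5,0,20
```

```text
-> 643.6,-187.2,8,-5,0,20
now [ 643.6 -186.6   10.9] psi -4.96 tilt 0.18 F [-0.6  1.   0.6] w 0.0853 t 16.05
[[0,0.6,2.9,-0.0006,-0.003,0.0006,0]]
```

Call:
play_rows:
  increments:
    - [0,0.6,1.5,0,-0.003,0,0]
    - [0,0,0,0,0,0,255]
    - [0,0,0,0,0,0,255]
    - [0,0,0,0,0,0,255]
    - [0,0,0,0,0,0,255]
  force: 35

```text
clock: 16.55
tcp_pos: [0.6442, -0.1874, 0.0099]
orientation: [-3.138, 0.136, -0.001]
contact_force: [-0.6, 0.9, -1.5]
grip_width: 0.0527
```

Call:
play_rows:
  increments:
    - [0,0,0,0,0,0,255]
    - [0,0,0,0,0,0,255]

```text
clock: 16.75
tcp_pos: [0.6441, -0.1874, 0.01]
orientation: [-3.138, 0.136, -0.001]
contact_force: [-0.5, -0.1, -2.1]
grip_width: 0.0526
```

```bash
python3 plan.py 643.6,-187.2,8,-5,255,20  643.6,-187.2,185,-5,255 473,-100.7,185,-11.4,255
```

```text
-> 643.6,-187.2,8,-5,255,20
now [ 644.1 -187.4   10. ] psi -4.98 tilt 0.05 F [-0.5 -0.1 -2.1] w 0.0526 t 16.75
[[-0.5,-0.1,2.0,-0.0004,-0.0009,0.0004,255]]
-> 643.6,-187.2,185,-5,255
[[0,0,-44.3,0,0,0,255],[0,0,-44.2,0,0,0,255],[0,0,-44.3,0,0,0,255],[0,0,-44.2,0,0,0,255]]
-> 473,-100.7,185,-11.4,255
[[-44.4,-17.8,0,0,0,0.0279,255],[-44.8,-16.6,0,0,0,0.0279,255],[-45.3,-15.3,0,0,0,0.028,255],[-45.7,-14.1,0,0,0.0001,0.0279,255]]
```

Call:
play_rows:
  increments:
    - [0,0,-15,0,0,0,255]
    - [0,0,-40,0,0,0,255]
    - [0,0,-45,0,0,0,255]
    - [0,0,-40,0,0,0,255]
    - [-20,-8,-15,0,0,0.02,255]

```text
clock: 17.25
tcp_pos: [0.624, -0.1781, 0.1708]
orientation: [-3.136, 0.169, 0.005]
contact_force: [-1.0, 0.6, -0.9]
grip_width: 0.0529
```

Call:
play_rows:
  increments:
    - [-40,-16,0,0,0,0.025,255]
    - [-44,-16,0,0,0,0.025,255]
    - [-40,-14,0,0,0,0.025,255]
    - [-20,-6,0,0,0,0.02,255]
    - [0,0,0,0,0,0,255]

```text
clock: 17.75
tcp_pos: [0.4851, -0.1034, 0.1803]
orientation: [3.124, -0.324, 0.016]
contact_force: [0.5, 0.2, -1.7]
grip_width: 0.053
```

```bash
python3 snap.py w9;python3 plan.py 473,-100.5,150,-11.4,255,25
python3 - <<'E'
from h import *
f=dict(np.load('w9.npz'));q=R.from_rotvec(f["tq"]); P=q.inv().apply((cloud(f)-f["tp"]).reshape(-1,3)).reshape(420,560,3)*1000
m=(np.hypot(P[...,0],P[...,1])<34)&(P[...,2]<-30)&(P[...,2]>-50)&(f["depth"]>0);m[375:]=0
w=(f["color"].min(2)>120)&m
p=P[w]; print(w.sum(),np.median(p[:,2])); print("encl",cv2.minEnclosingCircle(p[:,:2].astype(np.float32)),"xmax",np.percentile(p[:,0],99.8),"y",np.percentile(p[:,1],[.2,99.8]))
A=np.c_[p[:,:2],np.ones(len(p))]; print("top plane slope",np.linalg.lstsq(A,p[:,2],rcond=None)[0])
E
```

```text
-> 473,-100.5,150,-11.4,255,25
now [ 486.6 -104.   180.6] psi -11.82 tilt 0.67 F [ 0.1 -0.2 -1. ] w 0.0528 t 17.80
[[-7.2,-0.3,15.2,0.0001,-0.0058,-0.0037,255],[-7.1,-0.3,15.3,0,-0.0059,-0.0036,255]]
15351 -39.47845444756048
encl ((6.410083293914795, -0.5586776733398438), 31.870859146118164) xmax 25.835832973002898 y [-30.68422694  29.00212112]
top plane slope [ 1.31382180e-04 -1.61471470e-03 -3.94745922e+01]
```

View pics/w9.png

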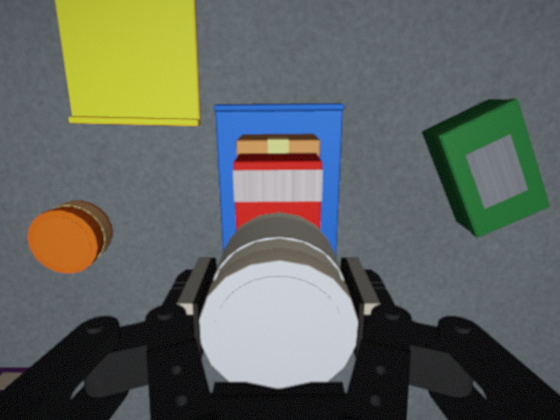

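The tub is upright in the grip with a level lid. Now down onto red.

Call:
play_rows:
  increments:
    - [-13,0,15,0,-0.011,-0.006,255]
    - [0,0,20,0,0,0,255]
    - [0,0,20,0,0,0,255]
    - [0,0,12,0,0,0,255]
    - [0,0,0,0,0,0,255]

```text
clock: 18.3
tcp_pos: [0.4817, -0.104, 0.1159]
orientation: [3.125, -0.315, 0.019]
contact_force: [0.2, 0.9, -1.6]
grip_width: 0.0529
```

```bash
python3 plan.py 473.7,-100.5,96,-11.4,255,25
```

```text
-> 473.7,-100.5,96,-11.4,255,25
now [ 481.7 -104.   115.9] psi -11.50 tilt 0.70 F [ 0.2  0.9 -1.6] w 0.0529 t 18.30
[[-8.8,-1.8,19.8,-0.0001,-0.0122,-0.0018,255]]
```

Call:
play_rows:
  increments:
    - [-9,-1.8,6,0,-0.012,-0.002,255]
    - [0,0,3,0,0,0,255]
    - [0,0,0,0,0,0,255]

```text
clock: 18.6
tcp_pos: [0.4748, -0.1007, 0.1077]
orientation: [-3.126, 0.312, -0.003]
contact_force: [-0.2, 0.8, -1.5]
grip_width: 0.0529
```

```bash
python3 plan.py 473.7,-100.5,96,-11.4,255,25
```

```text
-> 473.7,-100.5,96,-11.4,255,25
now [ 474.8 -100.7  107.7] psi -11.40 tilt 0.10 F [-0.2  0.8 -1.5] w 0.0529 t 18.60
[[-1.1,0,11.7,-0.0003,-0.0018,0,255]]
```

Call:
play_rows:
  increments:
    - [-1.1,0,4,0,-0.002,0,255]
    - [0,0,4,0,0,0,255]
    - [0,0,2,0,0,0,255]
    - [0,0,0,0,0,0,255]

```text
clock: 19.0
tcp_pos: [0.4745, -0.1006, 0.0979]
orientation: [-3.126, 0.312, -0.003]
contact_force: [-0.0, -0.2, -0.1]
grip_width: 0.0528
```

```bash
python3 plan.py 473.7,-100.5,96,-11.4,255,25
```

```text
-> 473.7,-100.5,96,-11.4,255,25
now [ 474.5 -100.6   97.9] psi -11.40 tilt 0.11 F [-0.  -0.2 -0.1] w 0.0528 t 19.00
[[-0.8,0.1,1.9,-0.0003,-0.0019,0,255]]
```

Call:
play_rows:
  increments:
    - [-0.8,0,1,0,-0.002,0,255]
    - [0,0,0.5,0,0,0,255]
    - [0,0,0,0,0,0,255]

```text
clock: 19.3
tcp_pos: [0.4738, -0.1004, 0.0964]
orientation: [-3.126, 0.312, -0.0]
contact_force: [0.6, 0.1, -1.6]
grip_width: 0.053
```

```bash
python3 plan.py 473.7,-100.5,96,-11.4,255,25
```

```text
-> 473.7,-100.5,96,-11.4,255,25
now [ 473.8 -100.4   96.4] psi -11.40 tilt 0.02 F [ 0.6  0.1 -1.6] w 0.0530 t 19.30
[[-0.1,0.1,0.4,-0.0003,0,0,255]]
```

Call:
play_rows:
  increments:
    - [0,0,0.5,0,0,0,255]
    - [0,0,0,0,0,0,140]
    - [0,0,0,0,0,0,0]
    - [0,0,0,0,0,0,0]
    - [0,0,0,0,0,0,0]

```text
clock: 19.8
tcp_pos: [0.4746, -0.1005, 0.0965]
orientation: [-3.126, 0.312, -0.002]
contact_force: [0.4, 1.1, 0.2]
grip_width: 0.0856
```

Call:
play_rows:
  increments:
    - [0,0,-10,0,0,0,0]
    - [0,0,-30,0,0,0,0]
    - [0,0,-40,0,0,0,0]
    - [0,0,-30,0,0,0,0]
    - [0,0,0,0,0,0,0]

```text
clock: 20.3
tcp_pos: [0.4742, -0.1, 0.2128]
orientation: [-3.125, 0.311, -0.001]
contact_force: [0.0, 0.2, -0.2]
grip_width: 0.0856
```

```bash
python3 snap.py w10; python3 plan.py 463.5,-276.6,180,15.2,0
python3 - <<'E'
from wl import *
f=dict(np.load('w10.npz'))
P=cloud(f)
m=(np.hypot(P[...,0]-.473,P[...,1]+.1005)<.04)&(abs(P[...,2]-.135)<.006);q=P[m].astype(np.float32)*1000;print(m.sum(),cv2.minEnclosingCircle(q[:,:2]),q.mean(0))
A=np.c_[q[:,:2],np.ones(len(q))]; print(np.linalg.lstsq(A,q[:,2],rcond=None)[0])
E
```

```text
-> 463.5,-276.6,180,15.2,0
now [ 473.3 -100.   211.1] psi -11.35 tilt 0.10 F [ 0.2 -0.8 -0.1] w 0.0851 t 20.35
[[6.3,43.8,7.7,-0.0003,0.0003,-0.1158,0],[1.2,44.2,7.8,-0.0003,0.0003,-0.1159,0],[-3.9,44.1,7.8,-0.0003,0.0003,-0.1158,0],[-9.0,43.3,7.7,-0.0003,0.0004,-0.1159,0]]Traceback (most recent call last):
  File "<stdin>", line 4, in <module>
cv2.error: OpenCV(4.12.0) /io/opencv/modules/imgproc/src/shapedescr.cpp:201: error: (-215:Assertion failed) count >= 0 && (depth == CV_32F || depth == CV_32S) in function 'minEnclosingCircle'
```

View pics/w10.png

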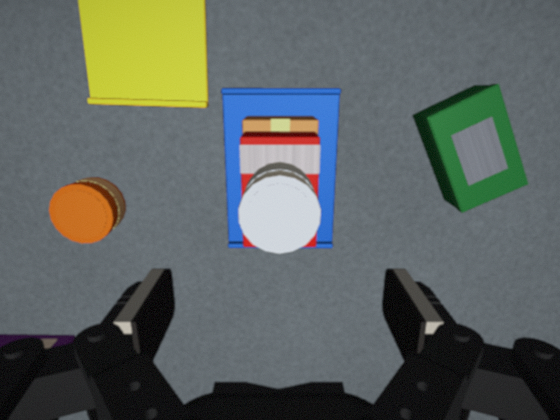

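Run:
```python
from wl import *
f=dict(np.load('w10.npz'))
P=cloud(f); print(P[215,280])
m=(np.hypot(P[...,0]-.473,P[...,1]+.1005)<.04)&(P[...,2]>.125)&(P[...,2]<.15)&(f["depth"]>0);q=(P[m]*1000).astype(np.float32).reshape(-1,3);print(m.sum(),q.mean(0),cv2.minEnclosingCircle(np.ascontiguousarray(q[:,:2])))
```

```text
[ 0.47398692 -0.10038417  0.13490851]
5201 [ 475.48145 -100.33997  134.69162] ((473.8778076171875, -99.94883728027344), 27.030141830444336)
```

Call:
play_rows:
  increments:
    - [6,44,8,0,0,-0.116,0]
    - [1,44,8,0,0,-0.116,0]
    - [-4,44,10,0,0,-0.116,0]
    - [-9,40,10,0,0,-0.11,0]
    - [0,0,0,0,0,0,0]

```text
clock: 20.85
tcp_pos: [0.4625, -0.2764, 0.172]
orientation: [-3.107, -0.446, 0.003]
contact_force: [-0.1, -0.4, -0.6]
grip_width: 0.0855
```

```bash
python3 snap.py w11; python3 plan.py 463.5,-276.6,120,15.2,0; python3 -c "
from wl import *
f=dict(np.load('w11.npz')); print('green',rect(f,(.463,-.276),.065,.039))"
```

```text
-> 463.5,-276.6,120,15.2,0
now [ 463.3 -273.4  172.4] psi 16.33 tilt 0.24 F [0.2 0.8 0.2] w 0.0855 t 20.90
[[-0.3,1.7,26.2,-0.0021,0.0003,0.0098,0],[-0.4,1.6,26.2,-0.0021,0.0003,0.0099,0]]
green (np.int64(9309), 'c 464.3 -277.4 96.9x62.9 ang 15.1 z 0.0387')
```

View pics/w11.png

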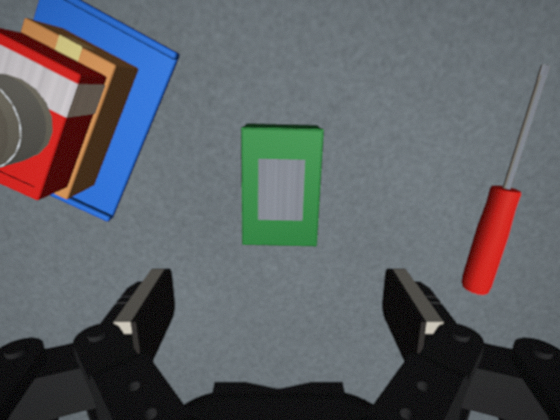

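The blue stack is complete, with white within about 1 mm of red. The green tin is centred in view at (281,185), so I'll descend.

Call:
play_rows:
  increments:
    - [0,3,30,-0.004,0,0.02,0]
    - [0,0,40,0,0,0,0]
    - [0,0,40,0,0,0,0]
    - [0,0,10,0,0,0,0]
    - [0,0,0,0,0,0,0]

```text
clock: 21.4
tcp_pos: [0.466, -0.2705, 0.0495]
orientation: [-3.112, -0.413, -0.002]
contact_force: [-0.5, 0.6, 0.4]
grip_width: 0.0856
```

```bash
python3 plan.py 464.1,-276.8,8,15.1,0
```

```text
-> 464.1,-276.8,8,15.1,0
now [ 466.  -270.5   49.5] psi 15.13 tilt 0.18 F [-0.5  0.6  0.4] w 0.0856 t 21.40
[[-3.6,5.7,41.5,-0.0025,-0.0018,0.0005,0]]
```

Call:
play_rows:
  increments:
    - [-3.6,5.7,0,-0.002,-0.002,0,0]
    - [0,0,12,0,0,0,0]
    - [0,0,14,0,0,0,0]
    - [0,0,10,0,0,0,0]
    - [0,0,3,0,0,0,0]

```text
clock: 21.9
tcp_pos: [0.4679, -0.2781, 0.013]
orientation: [3.11, 0.413, 0.011]
contact_force: [0.5, 0.4, -0.0]
grip_width: 0.0854
```

```bash
python3 plan.py 464.1,-276.8,8,15.1,0
```

```text
-> 464.1,-276.8,8,15.1,0
now [ 467.9 -278.1   13. ] psi 15.15 tilt 0.48 F [ 0.5  0.4 -0. ] w 0.0854 t 21.90
[[-3.3,-2.3,4.9,0.0054,-0.0063,0.0008,0]]
```

Call:
play_rows:
  increments:
    - [-3.3,-2.3,4,0.005,-0.006,0,0]
    - [0,0,0,0,0,0,0]
    - [0,0,0,0,0,0,255]
    - [0,0,0,0,0,0,255]
    - [0,0,0,0,0,0,255]
  force: 45

```text
clock: 22.4
tcp_pos: [0.4638, -0.2769, 0.0086]
orientation: [3.114, 0.414, -0.001]
contact_force: [0.2, -0.7, -3.1]
grip_width: 0.0614
```

Call:
play_rows:
  increments:
    - [0,0,0,0,0,0,255]
    - [0,0,0,0,0,0,255]

```text
clock: 22.6
tcp_pos: [0.4634, -0.2767, 0.0085]
orientation: [-3.114, -0.414, 0.001]
contact_force: [-0.3, 0.4, -1.7]
grip_width: 0.0615
```

```bash
python3 plan.py 464.1,-276.8,8,15.1,255 464.1,-276.8,170,15,255 560,-225,190,5,255 637,-11,190,-13.2,255
```

```text
-> 464.1,-276.8,8,15.1,255
now [ 463.4 -276.7    8.5] psi 15.13 tilt 0.05 F [-0.3  0.4 -1.7] w 0.0615 t 22.60
[[0.6,0.3,0.5,-0.0003,0.0009,0.0005,255]]
-> 464.1,-276.8,170,15,255
[[0,0,-40.5,0,0,0.0004,255],[0,0,-40.5,0,0,0.0005,255],[0,0,-40.5,0,0,0.0004,255],[0,0,-40.5,0,0,0.0005,255]]
-> 560,-225,190,5,255
[[35.4,-8.4,-6.7,0,0,0.0582,255],[34.8,-10.5,-6.7,0,0,0.0581,255],[34.1,-12.4,-6.6,0,0,0.0582,255]]
-> 637,-11,190,-13.2,255
[[19.1,-41.3,0,0,0,0.0635,255],[16.4,-42.4,0,0,0,0.0635,255],[13.7,-43.4,0,0,0,0.0635,255],[10.9,-44.2,0,0,0,0.0636,255],[8.0,-44.8,0,0,0,0.0635,255]]
```

Call:
play_rows:
  increments:
    - [0,0,-15,0,0,0,255]
    - [0,0,-40,0,0,0,255]
    - [0,0,-48,0,0,0,255]
    - [0,0,-48,0,0,0,255]
    - [25,-6,-25,0,0,0.04,255]

```text
clock: 23.1
tcp_pos: [0.4797, -0.2646, 0.1888]
orientation: [-3.116, -0.344, 0.02]
contact_force: [2.0, -1.2, -3.6]
grip_width: 0.0612
```

Call:
play_rows:
  increments:
    - [35,-10,-8,0,0,0.06,255]
    - [35,-12,-8,0,0,0.06,255]
    - [20,-25,-4,0,0,0.06,255]
    - [18,-42,0,0,0,0.06,255]
    - [16,-43,0,0,0,0.06,255]

```text
clock: 23.6
tcp_pos: [0.601, -0.1215, 0.2209]
orientation: [3.134, -0.165, -0.002]
contact_force: [0.6, -0.1, -3.8]
grip_width: 0.0615
```

```bash
python3 plan.py 637,-11,150,-13.2,255,40
```

```text
-> 637,-11,150,-13.2,255,40
now [ 601.  -121.5  220.9] psi -6.03 tilt 0.17 F [ 0.6 -0.1 -3.8] w 0.0615 t 23.60
[[6.1,-28.5,17.6,0.0007,0.0002,0.0313,255],[5.2,-28.6,17.7,0.0007,0.0002,0.0313,255],[4.2,-28.8,17.7,0.0008,0.0001,0.0313,255],[3.4,-28.9,17.7,0.0007,0.0002,0.0313,255]]
```

Call:
play_rows:
  increments:
    - [6,-30,10,0,0,0.032,255]
    - [5,-30,18,0,0,0.032,255]
    - [4,-28,20,0,0,0.032,255]
    - [3,-20,20,0,0,0.03,255]
    - [0,0,10,0,0,0,255]

```text
clock: 24.1
tcp_pos: [0.638, -0.0016, 0.1481]
orientation: [-3.118, 0.353, -0.01]
contact_force: [-0.7, 0.0, -3.3]
grip_width: 0.0612
```

Call:
play_rows:
  increments:
    - [0,0,0,0,0,0,255]

```text
clock: 24.2
tcp_pos: [0.6366, -0.0017, 0.147]
orientation: [-3.119, 0.351, -0.005]
contact_force: [-0.1, -1.2, -2.9]
grip_width: 0.0612
```

```bash
python3 snap.py w12; python3 plan.py 637,-11,100,-13.2,255; python3 held.py w12.npz -42 -20
```

```text
-> 637,-11,100,-13.2,255
now [637.1  -1.3 147.9] psi -12.84 tilt 0.34 F [ 0.7  0.8 -3.9] w 0.0610 t 24.25
[[0.9,4.8,23.9,-0.0021,-0.0021,0.0031,255],[1.0,4.8,23.9,-0.0021,-0.0021,0.0032,255]]
n 36472 z med -30.273087815549896 xmax 48.23994124335982 y [-32.17514064  31.57229722]
front edge [48.0, 48.0, 48.0, 48.0, 48.1, 48.1]
```

View pics/w12.png

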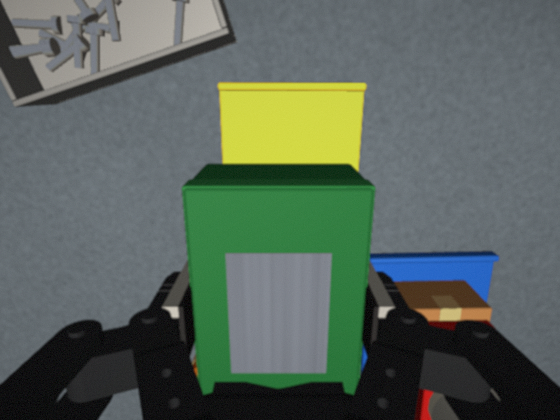

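```bash
python3 wt.py w12.npz yellow 98 156 226 358 "(150,60,420,162)"; python3 wt.py w8.npz yellow 125 265 20 130 "(0,60,200,275)"; python3 plan.py 637,-11,100,-13.2,255
```

```text
angles L,R,front [-13.12 -13.2   77.18]
yellow width 107.9 ang -12.96 centre [636.9 -10.4]
angles L,R,front [-15.81 -13.01  77.31]
yellow width 106.2 ang -13.86 centre [637.3 -12.8]
-> 637,-11,100,-13.2,255
now [637.1  -1.3 147.9] psi -12.84 tilt 0.34 F [ 0.7  0.8 -3.9] w 0.0610 t 24.25
[[0.9,4.8,23.9,-0.0021,-0.0021,0.0031,255],[1.0,4.8,23.9,-0.0021,-0.0021,0.0032,255]]
```

Call:
play_rows:
  increments:
    - [2,9.5,20,-0.004,-0.004,0.005,255]
    - [0,0,30,0,0,0,255]
    - [0,0,30,0,0,0,255]
    - [0,0,15,0,0,0,255]
    - [0,0,0,0,0,0,255]

```text
clock: 24.75
tcp_pos: [0.6389, -0.0222, 0.0519]
orientation: [3.115, -0.374, 0.01]
contact_force: [0.3, 0.3, -3.3]
grip_width: 0.0612
```

```bash
python3 plan.py 636.8,-10.6,30,-13.1,255
```

```text
-> 636.8,-10.6,30,-13.1,255
now [638.9 -22.2  51.9] psi -13.70 tilt 0.45 F [ 0.3  0.3 -3.3] w 0.0612 t 24.75
[[-5.0,-10.8,21.8,0.0037,-0.0069,-0.0106,255]]
```

Call:
play_rows:
  increments:
    - [-4.8,-10.8,8,0.004,-0.007,-0.01,255]
    - [0,0,8,0,0,0,255]
    - [0,0,0,0,0,0,255]

```text
clock: 25.05
tcp_pos: [0.6383, -0.0113, 0.0368]
orientation: [-3.12, 0.361, -0.004]
contact_force: [-0.8, -0.7, -3.9]
grip_width: 0.0611
```

```bash
python3 plan.py 636.8,-10.6,22,-13.1,255
```

```text
-> 636.8,-10.6,22,-13.1,255
now [638.3 -11.3  36.8] psi -13.21 tilt 0.15 F [-0.8 -0.7 -3.9] w 0.0611 t 25.05
[[-1.6,-0.3,14.8,-0.001,-0.0024,-0.0019,255]]
```

Call:
play_rows:
  increments:
    - [-1.6,-0.3,6,-0.001,-0.002,-0.002,255]
    - [0,0,7,0,0,0,255]
    - [0,0,5,0,0,0,255]
    - [0,0,2,0,0,0,255]
    - [0,0,0,0,0,0,255]

```text
clock: 25.55
tcp_pos: [0.6382, -0.0098, 0.0169]
orientation: [-3.121, 0.356, -0.006]
contact_force: [0.4, -0.8, -2.6]
grip_width: 0.0614
```

```bash
python3 plan.py 636.8,-10.6,14.5,-13.1,255
```

```text
-> 636.8,-10.6,14.5,-13.1,255
now [638.2  -9.8  16.9] psi -13.02 tilt 0.21 F [ 0.4 -0.8 -2.6] w 0.0614 t 25.55
[[-1.2,1.1,2.4,-0.0009,-0.0036,0.0013,255]]
```

Call:
play_rows:
  increments:
    - [-1.2,1.1,1.3,-0.001,-0.003,0.001,255]
    - [0,0,0.6,0,0,0,255]
    - [0,0,0,0,0,0,255]

```text
clock: 25.85
tcp_pos: [0.637, -0.0109, 0.0152]
orientation: [3.121, -0.358, 0.001]
contact_force: [-0.1, 0.4, -1.9]
grip_width: 0.0614
```

```bash
python3 plan.py 636.8,-10.6,14.5,-13.1,255
```

```text
-> 636.8,-10.6,14.5,-13.1,255
now [637.  -10.9  15.2] psi -13.10 tilt 0.05 F [-0.1  0.4 -1.9] w 0.0614 t 25.85
[[-0.3,-0.2,0.7,0.0001,-0.0009,-0.0001,255]]
```

Call:
play_rows:
  increments:
    - [-0.3,-0.2,0.7,0,0,0,255]
    - [0,0,0,0,0,0,120]
    - [0,0,0,0,0,0,0]
    - [0,0,0,0,0,0,0]
    - [0,0,0,0,0,0,0]

```text
clock: 26.35
tcp_pos: [0.6384, -0.0105, 0.0161]
orientation: [-3.121, 0.359, -0.007]
contact_force: [0.2, -0.1, 1.1]
grip_width: 0.0855
```

Call:
play_rows:
  increments:
    - [0,0,-10,0,0,0,0]
    - [0,0,-30,0,0,0,0]
    - [0,0,-45,0,0,0,0]
    - [0,0,-45,0,0,0,0]
    - [0,0,0,0,0,0,0]

```text
clock: 26.85
tcp_pos: [0.6381, -0.01, 0.1531]
orientation: [-3.12, 0.358, -0.007]
contact_force: [1.1, -0.6, -0.3]
grip_width: 0.0856
```

```bash
python3 snap.py w13; python3 plan.py 476,91,150,-13,0; python3 -c "
from wl import *
f=dict(np.load('w13.npz')); print('green',rect(f,(.637,-.0107),.065,.045)); print(rect(f,(.476,.091),.045,.033))"; python3 wt.py w13.npz yellow 105 250 222 344 "(150,60,420,300)"
```

```text
-> 476,91,150,-13,0
now [636.5 -10.2 150.4] psi -13.07 tilt 0.03 F [-0.5 -0.8  0.4] w 0.0852 t 26.90
[[-44.8,-15.6,0.1,0,-0.0001,-0.0003,0],[-44.8,-15.6,0.1,0,-0.0001,-0.0003,0],[-44.8,-15.6,0.1,0,-0.0001,-0.0003,0],[-44.8,-15.6,0,-0.0001,-0.0002,-0.0003,0]]
green (np.int64(10888), 'c 637.3 -10.4 96.4x62.9 ang -13.0 z 0.0447')
(np.int64(1846), 'c 488.5 92.7 60.6x37.6 ang -80.2 z 0.0324')
angles L,R,front [-12.98 -13.08  76.95]
yellow width 107.9 ang -13.04 centre [637.  -10.4]
```

View pics/w13.png

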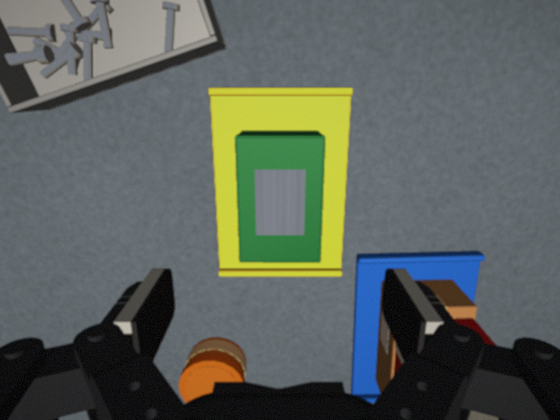

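Green is centred and square, within 0.3 mm. Now the orange tub.

Call:
play_rows:
  increments:
    - [-44,-15,0,0,0,0,0]
    - [-45,-16,0,0,0,0,0]
    - [-45,-16,0,0,0,0,0]
    - [-35,-14,0,0,0,0,0]
    - [0,0,0,0,0,0,0]

```text
clock: 27.4
tcp_pos: [0.4795, 0.0885, 0.1483]
orientation: [3.119, -0.362, -0.0]
contact_force: [-0.2, -0.3, -0.1]
grip_width: 0.0857
```

Call:
play_rows:
  increments:
    - [0,0,0,0,0,0,0]

```text
clock: 27.5
tcp_pos: [0.4789, 0.0886, 0.1482]
orientation: [3.119, -0.36, -0.001]
contact_force: [0.8, -0.8, 0.6]
grip_width: 0.0853
```

```bash
python3 snap.py w14
python3 - <<'E'
from wl import *
f=dict(np.load('w14.npz'))
P=cloud(f)
m=(np.hypot(P[...,0]-.476,P[...,1]-.091)<.042)&(abs(P[...,2]-.033)<.006)&(f["depth"]>0);q=(P[m]*1000).astype(np.float32);print(m.sum(),q.mean(0),cv2.minEnclosingCircle(np.ascontiguousarray(q[:,:2])))
E
python3 plan.py 476,91,50,-13,0
```

```text
4779 [477.55582   90.35686   32.823128] ((476.2873840332031, 90.87866973876953), 30.019412994384766)
-> 476,91,50,-13,0
now [478.9  88.7 148. ] psi -13.18 tilt 0.14 F [-0.4  0.1  0.3] w 0.0851 t 27.55
[[-1.1,-0.6,32.7,0.0008,0.0003,-0.0011,0],[-1.1,-0.6,32.7,0.0007,0.0002,-0.0011,0],[-1.1,-0.5,32.6,0.0008,0.0003,-0.001,0]]
```

View pics/w14.png

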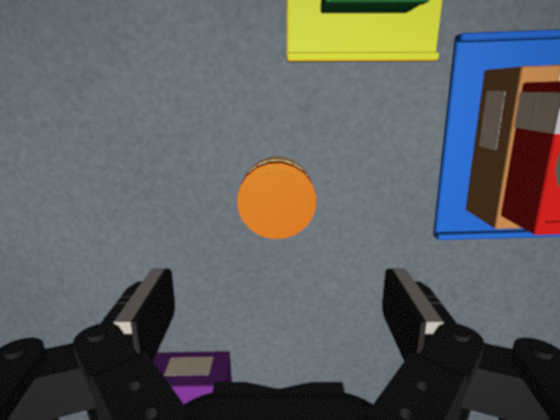

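The orange tub at (277,200) is centred between the jaws and clear of everything.

Call:
play_rows:
  increments:
    - [-3,-2,30,0.002,0,-0.002,0]
    - [0,0,40,0,0,0,0]
    - [0,0,30,0,0,0,0]
    - [0,0,10,0,0,0,0]
    - [0,0,0,0,0,0,0]

```text
clock: 28.05
tcp_pos: [0.4839, 0.0879, 0.0352]
orientation: [-3.119, 0.37, -0.009]
contact_force: [0.8, 0.6, 0.1]
grip_width: 0.0854
```

```bash
python3 plan.py 476.2,90.8,7,-13,0
```

```text
-> 476.2,90.8,7,-13,0
now [483.9  87.9  35.2] psi -13.54 tilt 0.32 F [0.8 0.6 0.1] w 0.0854 t 28.05
[[-8.3,-1.0,28.2,-0.0016,-0.0053,-0.0095,0]]
```

Call:
play_rows:
  increments:
    - [-8.3,-1,0,-0.002,-0.005,-0.009,0]
    - [0,0,10,0,0,0,0]
    - [0,0,10,0,0,0,0]
    - [0,0,5,0,0,0,0]
    - [0,0,0,0,0,0,0]

```text
clock: 28.55
tcp_pos: [0.4791, 0.0911, 0.0117]
orientation: [-3.12, 0.358, -0.009]
contact_force: [0.3, 0.2, 0.0]
grip_width: 0.0857
```

```bash
python3 plan.py 476.2,90.8,7,-13,0
```

```text
-> 476.2,90.8,7,-13,0
now [479.1  91.1  11.7] psi -13.09 tilt 0.35 F [0.3 0.2 0. ] w 0.0857 t 28.55
[[-2.8,0.9,4.7,-0.002,-0.0058,-0.0015,0]]
```

Call:
play_rows:
  increments:
    - [-2.8,0.9,4,-0.002,-0.006,-0.001,0]
    - [0,0,0,0,0,0,0]
    - [0,0,0,0,0,0,255]
    - [0,0,0,0,0,0,255]
    - [0,0,0,0,0,0,255]
  force: 35

```text
clock: 29.05
tcp_pos: [0.4763, 0.0909, 0.0081]
orientation: [3.121, -0.356, 0.0]
contact_force: [-2.0, 0.2, 1.8]
grip_width: 0.0588
```

Call:
play_rows:
  increments:
    - [0,0,0,0,0,0,255]
    - [0,0,0,0,0,0,255]

```text
clock: 29.25
tcp_pos: [0.4763, 0.0908, 0.0082]
orientation: [3.121, -0.356, 0.0]
contact_force: [0.3, 0.7, -1.2]
grip_width: 0.0588
```

```bash
python3 plan.py 476.2,90.8,7,-13,255 476.2,90.8,130,-13,255 637.3,-10.4,130,-13,255
```

```text
-> 476.2,90.8,7,-13,255
now [476.3  90.8   8.2] psi -13.03 tilt 0.02 F [ 0.3  0.7 -1.2] w 0.0588 t 29.25
[[-0.1,0.1,1.2,0,-0.0003,-0.0004,255]]
-> 476.2,90.8,130,-13,255
[[0,0,-41.0,0,0,0,255],[0,0,-41.0,0,0,0,255],[0,-0.1,-41.0,0,0,0,255]]
-> 637.3,-10.4,130,-13,255
[[44.9,15.6,0,0,0,0,255],[44.9,15.6,0,0,0,0,255],[45.0,15.6,0,0,0,0,255],[44.9,15.6,0,0,0,0,255]]
```

Call:
play_rows:
  increments:
    - [0,0,-15,0,0,0,255]
    - [0,0,-40,0,0,0,255]
    - [0,0,-45,0,0,0,255]
    - [0,0,-20,0,0,0,255]
    - [30,10,0,0,0,0,255]

```text
clock: 29.75
tcp_pos: [0.4994, 0.0763, 0.1309]
orientation: [3.121, -0.347, -0.01]
contact_force: [0.5, 0.5, -1.7]
grip_width: 0.0587
```

Call:
play_rows:
  increments:
    - [45,16,0,0,0,0,255]
    - [45,16,0,0,0,0,255]
    - [40,14,0,0,0,0,255]
    - [15,5,0,0,0,0,255]
    - [0,0,0,0,0,0,255]

```text
clock: 30.25
tcp_pos: [0.6368, -0.0117, 0.1313]
orientation: [3.12, -0.35, -0.002]
contact_force: [-0.9, 0.4, -1.5]
grip_width: 0.0583
```

Call:
play_rows:
  increments:
    - [0,0,0,0,0,0,255]

```text
clock: 30.35
tcp_pos: [0.6362, -0.0117, 0.1306]
orientation: [3.12, -0.351, -0.004]
contact_force: [-0.4, -0.0, -1.5]
grip_width: 0.0584
```

```bash
python3 snap.py w15;python3 plan.py 637.3,-10.4,70,-13,255
python3 - <<'E'
from h import *
f=dict(np.load('w15.npz'));q=R.from_rotvec(f["tq"]); P=q.inv().apply((cloud(f)-f["tp"]).reshape(-1,3)).reshape(420,560,3)*1000
m=(np.hypot(P[...,0],P[...,1])<38)&(P[...,2]<-18)&(P[...,2]>-40)&(f["depth"]>0);m[375:]=0
w=(f["color"][...,2].astype(int)-f["color"][...,0]>80)&m
p=P[w]; z=np.median(p[:,2]); p=p[abs(p[:,2]-z)<2]; print(len(p),z); print("xmax",np.percentile(p[:,0],99.8),"y",np.percentile(p[:,1],[.2,99.8]))
A=np.c_[p[:,:2],np.ones(len(p))]; print("slope",np.linalg.lstsq(A,p[:,2],rcond=None)[0])
E
```

```text
-> 637.3,-10.4,70,-13,255
now [635.9 -11.6 130.6] psi -12.80 tilt 0.22 F [ 0.4  0.2 -1.3] w 0.0585 t 30.40
[[0.6,-0.8,30.3,0.0013,0.0014,0.0017,255],[0.6,-0.8,30.3,0.0013,0.0013,0.0018,255]]
17231 -24.6291080317835
xmax 29.219589881443788 y [-29.88933354  28.29655602]
slope [-3.77511319e-05 -8.74281349e-04 -2.46471296e+01]
```

View pics/w15.png

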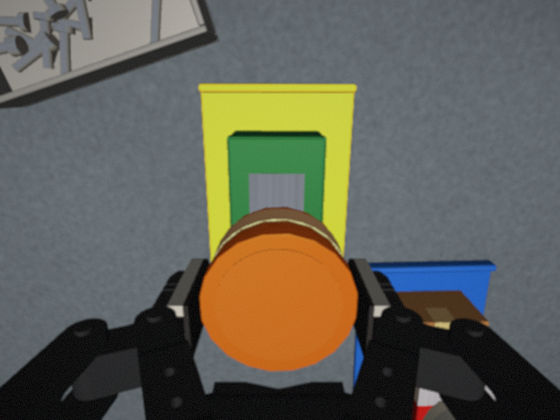

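Call:
play_rows:
  increments:
    - [1.5,-1.5,15,0.002,0.003,0.003,255]
    - [0,0,20,0,0,0,255]
    - [0,0,15,0,0,0,255]
    - [0,0,8,0,0,0,255]
    - [0,0,0,0,0,0,255]

```text
clock: 30.9
tcp_pos: [0.6335, -0.0054, 0.0714]
orientation: [-3.122, 0.345, 0.003]
contact_force: [-0.1, 0.3, -1.9]
grip_width: 0.0585
```

```bash
python3 plan.py 637.7,-10.5,54.2,-13,255
```

```text
-> 637.7,-10.5,54.2,-13,255
now [633.5  -5.4  71.4] psi -12.60 tilt 0.10 F [-0.1  0.3 -1.9] w 0.0585 t 30.90
[[5.2,4.1,17.2,-0.0005,0.0017,0.007,255]]
```

Call:
play_rows:
  increments:
    - [5.2,4.1,5,0,0.002,0.007,255]
    - [0,0,5,0,0,0,255]
    - [0,0,0,0,0,0,255]

```text
clock: 31.2
tcp_pos: [0.6388, -0.0105, 0.062]
orientation: [-3.121, 0.356, -0.004]
contact_force: [0.4, 0.5, -0.9]
grip_width: 0.0588
```

```bash
python3 plan.py 637.7,-10.5,54.2,-13,255
```

```text
-> 637.7,-10.5,54.2,-13,255
now [638.8 -10.5  62. ] psi -13.00 tilt 0.14 F [ 0.4  0.5 -0.9] w 0.0588 t 31.20
[[-1.1,0.3,7.8,-0.001,-0.0023,-0.0001,255]]
```

Call:
play_rows:
  increments:
    - [-1.1,0.3,3,-0.001,-0.002,0,255]
    - [0,0,3,0,0,0,255]
    - [0,0,1,0,0,0,255]
    - [0,0,0,0,0,0,255]

```text
clock: 31.6
tcp_pos: [0.6383, -0.0108, 0.0553]
orientation: [-3.121, 0.357, -0.003]
contact_force: [-0.1, 0.2, -2.1]
grip_width: 0.0588
```

```bash
python3 plan.py 637.7,-10.5,54.2,-13,255
```

```text
-> 637.7,-10.5,54.2,-13,255
now [638.3 -10.8  55.3] psi -13.04 tilt 0.09 F [-0.1  0.2 -2.1] w 0.0588 t 31.60
[[-0.7,-0.2,1.1,-0.0002,-0.0016,-0.0006,255]]
```

Call:
play_rows:
  increments:
    - [-0.7,-0.2,0.7,0,-0.001,0,255]
    - [0,0,0.4,0,0,0,255]
    - [0,0,0,0,0,0,140]
    - [0,0,0,0,0,0,0]
    - [0,0,0,0,0,0,0]

```text
clock: 32.1
tcp_pos: [0.6382, -0.0102, 0.0548]
orientation: [-3.121, 0.356, -0.003]
contact_force: [0.1, 0.4, 1.3]
grip_width: 0.0843
```

Call:
play_rows:
  increments:
    - [0,0,0,0,0,0,0]
    - [0,0,-10,0,0,0,0]
    - [0,0,-30,0,0,0,0]
    - [0,0,-45,0,0,0,0]
    - [0,0,-45,0,0,0,0]

```text
clock: 32.6
tcp_pos: [0.6338, -0.0105, 0.1838]
orientation: [3.12, -0.355, -0.017]
contact_force: [0.9, -0.3, 0.7]
grip_width: 0.0852
```

Call:
play_rows:
  increments:
    - [0,0,0,0,0,0,0]

```text
clock: 32.7
tcp_pos: [0.638, -0.0099, 0.1916]
orientation: [-3.121, 0.355, -0.002]
contact_force: [0.3, -1.0, 0.7]
grip_width: 0.0859
```

```bash
python3 snap.py w16; python3 plan.py 450,250,200,-13,0
python3 - <<'E'
from wl import *
f=dict(np.load('w16.npz'))
P=cloud(f)
m=(np.hypot(P[...,0]-.637,P[...,1]+.0104)<.04)&(P[...,2]>.07)&(P[...,2]<.09)&(f["depth"]>0);q=(P[m]*1000).astype(np.float32);print(m.sum(),q.mean(0),cv2.minEnclosingCircle(np.ascontiguousarray(q[:,:2])))
E
```

```text
-> 450,250,200,-13,0
now [636.4 -10.1 188.8] psi -12.99 tilt 0.15 F [-0.7  0.   0.8] w 0.0852 t 32.75
[[-34.3,-30.2,-1.5,0,0.0004,0,0],[-34.3,-30.2,-1.5,0,0.0004,0,0],[-34.3,-30.2,-1.6,0,0.0004,0,0],[-34.3,-30.2,-1.6,0,0.0004,0,0],[-34.3,-30.3,-1.6,0.0001,0.0003,0,0]]
[[-34.3,-30.2,-1.5,0,0.0004,0.0001,0],[-34.3,-30.3,-1.6,0.0001,0.0003,0,0]]
4956 [639.33386  -10.331317  78.7523  ] ((637.7413940429688, -9.902791976928711), 30.025779724121094)
```

View pics/w16.png

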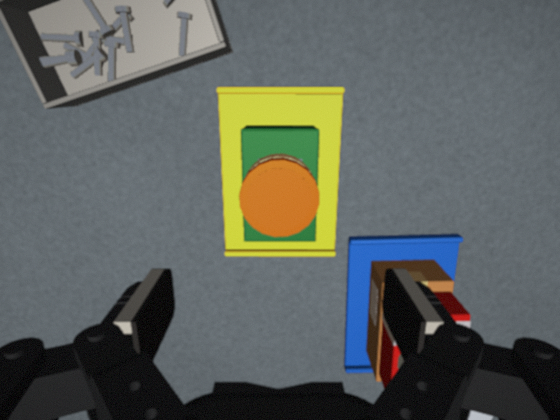

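The orange tub is centred on green to about 0.5 mm. I'll back away for a final overview.

Call:
play_rows:
  increments:
    - [-34,-30,-5,0,0,0,0]
    - [-34,-30,-5,0,0,0,0]
    - [-34,-30,-5,0,0,0,0]
    - [-34,-30,0,0,0,0,0]
    - [-34,-30,0,0,0,0,0]

```text
clock: 33.25
tcp_pos: [0.5032, 0.1715, 0.2023]
orientation: [3.115, -0.379, -0.004]
contact_force: [0.9, 0.8, 0.0]
grip_width: 0.0853
```

Call:
play_rows:
  increments:
    - [-10,-40,0,0,0,0,0]
    - [0,-35,0,0,0,0,0]
    - [0,0,0,0,0,0,0]

```text
clock: 33.55
tcp_pos: [0.5042, 0.2549, 0.201]
orientation: [3.117, -0.362, -0.01]
contact_force: [-0.3, 0.4, 0.8]
grip_width: 0.0857
```

Run:
```python
from wl import *
out=[]
for n in("top","scene"):
    f=grab_frame(n); save(f,n+"F.png"); np.savez(n+"F.npz",**f); g=dict(np.load(n+"0.npz")); out.append(f["color"])
    for k,xy,rad,z in(("white",(.473,-.1),.04,.136),("orange",(.637,-.0105),.042,.080),("p1",(.763,.341),.08,.044),("p2",(.345,.40),.075,.044),("p3",(.307,.231),.075,.044),("jar",(.53,.429),.045,.09)):
        for t,ff in(("0",g),("F",f)):
            if k in("white","orange") and t=="0": continue
            try: print(n,k,t,rect(ff,xy,rad,z))
            except Exception as e: print(n,k,t,"none")
```

```text
top white F (np.int64(285), 'c 472.3 -99.0 52.3x51.8 ang -63.4 z 0.1370')
top orange F (np.int64(305), 'c 636.1 -8.9 58.8x58.0 ang 49.8 z 0.0807')
top p1 0 (np.int64(682), 'c 768.1 348.3 112.6x68.8 ang -12.5 z 0.0449')
top p1 F (np.int64(685), 'c 768.4 349.4 108.8x67.2 ang -13.4 z 0.0448')
top p2 0 (np.int64(771), 'c 344.1 406.0 112.7x67.4 ang 33.9 z 0.0449')
top p2 F (np.int64(805), 'c 344.8 406.1 113.2x67.8 ang 33.3 z 0.0448')
top p3 0 (np.int64(777), 'c 310.1 233.8 110.6x65.0 ang 77.7 z 0.0449')
top p3 F (np.int64(407), 'c 311.3 241.0 95.5x64.4 ang 77.7 z 0.0451')
top jar 0 (np.int64(285), 'c 531.8 438.3 55.4x55.3 ang -50.4 z 0.0904')
top jar F (np.int64(290), 'c 531.8 438.7 56.4x54.8 ang 71.5 z 0.0907')
scene white F (np.int64(301), 'c 473.9 -100.6 52.5x52.4 ang -34.8 z 0.1372')
scene orange F (np.int64(461), 'c 637.5 -10.0 58.7x58.3 ang -26.3 z 0.0816')
scene p1 0 (np.int64(1181), 'c 769.0 348.2 111.6x66.0 ang -13.2 z 0.0450')
scene p1 F (np.int64(1184), 'c 768.9 348.5 113.0x66.2 ang -13.7 z 0.0451')
scene p2 0 (np.int64(611), 'c 345.4 403.6 113.9x69.8 ang 35.1 z 0.0448')
scene p2 F (np.int64(560), 'c 346.1 404.1 112.9x68.6 ang 35.0 z 0.0447')
scene p3 0 (np.int64(616), 'c 310.2 232.8 108.4x70.6 ang 78.9 z 0.0446')
scene p3 F (np.int64(594), 'c 309.9 232.8 108.6x70.0 ang 77.5 z 0.0448')
scene jar 0 (np.int64(307), 'c 531.9 437.5 59.5x53.9 ang -34.9 z 0.0910')
scene jar F (np.int64(308), 'c 532.8 436.7 55.8x53.7 ang -34.2 z 0.0913')
```

View pics/topF.png

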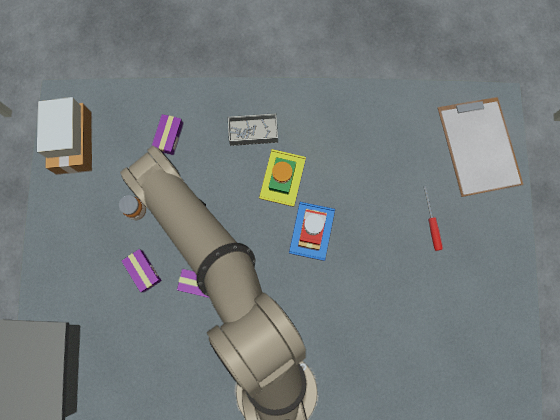

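View pics/sceneF.png

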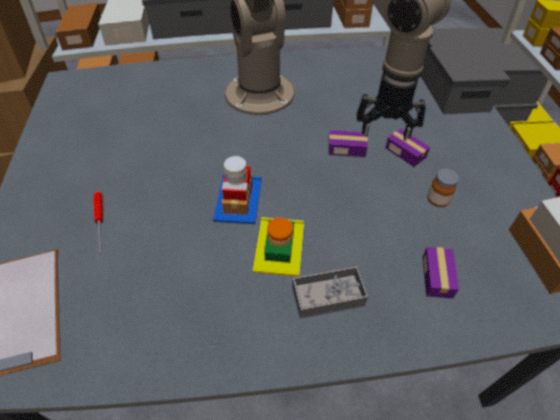

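Both stacks stand upright (scene view: blue at (237,185), yellow at (280,240)). The jar, the purple cartons, the screwdriver and the bin are where they started, and the arm is clear. Handing in.

```bash
python3 -c "
from bench import r
print(r.hand_in(), r.get_obs()['clock'])"
```

```text
the job is handed in; nothing more can be done
the job is handed in; nothing more can be done
```

Both orders are made up and the job is handed in at about 34 s on the robot's clock. Brown, red and white are stacked on the blue tray, and green and orange on the yellow tray.

**Stacking:** In the wrist-camera checks after each placing, every piece was within about 1 mm of the tray or piece below it. The cartons and the tin were square to their trays within about 0.1°. The white tub measured about 1.3 mm along and 0.9 mm across from the blue tray's centre, because the small offsets added up.

**Final overview pictures:** Both stacks were standing upright and the gripper was open and clear of everything. The jar and the three purple cartons measured unmoved to within about 1 mm. One top-view reading of a purple carton was off by 7 mm because the arm partly hid it, and the scene camera showed that carton unmoved. I checked the bolt bin and the screwdriver by eye only, and they look the same as at the start.

**Camera disagreement:** The top and scene cameras differ by 1–2 mm from each other, which is within their stated calibration. No check failed.

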